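Load the top sample tray into the stage

TASK

Take the top tray off the nested pile in the caddy, leaving the other trays there, and stand it upright on the grey mat and let go of it. Then pick it up again by its handle, lower it into the channel of the sample stage with the handle sticking out of the open end, push it under the lip until it is fully home against the end stop, and let go. Do not disturb the rest of the pile or the jar, the dish and the swab pot.

Things in the scene. Friction and masses are not known exactly. Their poses are not given: they have to be found in the camera images.
- tray_top: top tray of the pile: steel, rim 100 x 54 mm, 28 mm high; foot 90 x 44 mm (z 0 to 14), wider upper part 100 x 54 mm with vertical sides (z 14 to 28), walls 3 mm; bar handle at one short end (x -110 to -50). About 0.18 kg, centre of mass at x = -9. Origin: centre of the foot's underside; x along its length, away from the handle, z up. In the pile the handle is hemmed in by the caddy's fences.
- tray_top_handle (a point): middle of the top tray's flat bar handle, 60 mm long (x), 16 mm wide (y), 10 mm thick (tray z 18 to 28); 80 mm from the tray's origin along its -x and 23 mm up; axes as the tray's
- tray_mid: second tray of the pile, same kind, origin and axes likewise; to be left alone. Each tray's foot nests 11 mm deep in the tray below, 2 mm free all round, and trays sit 17 mm apart in height: only the upper part (z 14 to 28) of the top tray stands free above the rim of this one, which is just as wide.
- tray_low: lowest tray of the pile, same kind, origin and axes likewise; to be left alone
- caddy: white plastic caddy fixed on the bench that holds the pile, left or right of the mat: base 178 x 84 x 8 mm; two upright fences 50 mm long, 8 mm thick, up to z = 88 mm stand 4 mm either side of the tray handles (x -110 to -60, y +-12 to +-20). Origin: on the bench under the trays' origins; x along the trays, handles towards -x.
- mat: grey rubber mat fixed on the bench, 190 (x) x 140 (y) x 3 mm; origin at the centre of its underside
- stage: fixed sample stage: deck 158 x 100 mm, 12 mm high (x -90 to 68); channel 60 mm wide between two black cheeks (14 mm thick, up to z = 40 mm, x -54 to 50), open above and at the -x end; stop wall at x = 50 with a lip reaching back to x = 38 over the channel, underside 35 mm above the deck, top at z = 52 mm. Origin on the bench under the home point; x along the channel to the stop.
- stage_home (a point): point on the stage's deck (12 mm above the stage's origin) where the tray's origin lies when the tray is fully home, axes as the stage's: the tray's x then points along x, its front end touches the stop
- jar: bystander: small closed glass jar, 42 mm across, 62 mm high; origin at the centre of its underside
- dish: bystander: small round dish with white lid, 56 mm across, 19 mm high; origin at the centre of its underside
- swab_pot: bystander: white pot 52 mm across, 45 mm high, with swabs up to 69 mm; origin at the centre of its underside
Mind the look-alikes: they are no part of the job. What is meant by the stage is not orange or turquoise, and is the smaller of those in its own colour.

How it is judged:
By the outcome, as a careful person would: the job done as asked, in the order asked, and still so for the second after the job is handed in, with the robot touching nothing.
It also fails if it takes over 58 s, if anything falls off the work surface, if the arm or the gripper's body presses on something with over 40 N, if the wrist force passes 120 N, or if a joint passes its speed limit or range.

ROBOT

A 6-joint arm with a two-finger parallel gripper is mounted at the origin on the work surface. World frame = base frame: x ahead of the robot, y to its left, z up, the work surface at z = 0. Lengths are in m, angles in rad, forces in N, time in s.
With the tool pointing down it reaches from about 0.25 to 0.725 m from the base axis. Payload 4 kg.
Tool frame: the origin (TCP) lies at the very end of the fingers, on their centre line; the grasp point (between the pads) lies 19 mm behind it; y points along the fingers, z is the direction in which the jaws open and shut, and the axes are right-handed (so a half turn about y gives the same grasp; the last joint's range is limited). The gripper opens to 85 mm and grips with 20 to 120 N. Pads are 22 mm wide; open, the fingers measure 114 mm over their backs; the gripper's body (76 mm by 85 mm) begins 54 mm behind the grasp point. The pads swing forward as they close: fully open they stand 13 mm farther back than shut.
Start: joints at [-1.1, 0.241, 0.005, 1.335, 0, 1.571], TCP at [0.227, -0.446, 0.231] pointing down, gripper open.
Joint ranges: [-2.72, 2.72], [-1.05, 1.87], [-1.09, 1.28], [-1.99, 2.15], [-1.42, 1.44], [-3.14, 3.14]. Speed limits (rad/s): [2.79, 2.79, 3.14, 3.14, 3.14, 3.14].

INTERFACE

Orientations are given as a unit quaternion [x, y, z, w].
In Python, from workcell import bot gives the robot as it stands. The module is installed in compiled form; this text tells all that it offers.
- The arm moves only by the tool move_arm, never from a script. Its argument "increments" is a list of rows, each an object with "grip": the closure, from 0 (fully open) to 1 (shut); "linear": the shift along the tool's x, y, z scaled (see below), a list of three; "twist": the turn about the tool's y scaled (see below). A call has exactly 5 rows; each row shifts and turns the pose as measured when the row begins, along the tool's axes as they then stand; what a row does not reach is not made up. The controller multiplies each number of a shift by 0.2 m and each number of a turn by 2 rad. A row lasts 1/10 s, in which the tool goes at most 50 mm and 8.59 degrees, less where a joint would pass 70% of its speed; a pose out of reach is approached as far as the arm can. A call with a number of a shift or a turn outside -1 to 1 is refused whole. A call with a gripper value outside its range is refused whole. The fingers move at their own pace and stop on an object; the grip force is fixed at half the most. Time passes only in rows, so rows that do not move let the fingers close, or fill a call up. It gives the time, the measured TCP pose, the force and the opening at its end, in the units of the state.
- bot.get_obs(): the state, without advancing time (a new reading comes with each control period).
- bot.camera(name): name is "scene" or "side" or "wrist"; returns (picture, depth): 480x640x3 uint8, blue, green, red; 480x640 float32, m along the optical axis (not along the pixel's ray), 0 where there is no reading.
- bot.camera_params(name): a dict with "camera_matrix" (3x3 intrinsics, pixels), "rvec" (rotation vector, rad) and "tvec" (3), from world to camera coordinates, as OpenCV has them; the wrist camera has in their place "T_tool_cam" (4x4, takes a point from camera to tool coordinates, whose origin is the TCP and whose axes are the tool frame's). Camera axes: x right, y down, z forward; pixel columns grow to the right and rows downward; lengths in m; the calibration is good to about 2 mm. A picture is of the moment at which its call begins: read the wrist's pose just before it. camera_params takes no time and is no camera call.
- bot.job_done(): hands the job in, once; it reports no verdict.
The state is a dict: "clock": time; "joint_pos": joint angles; "joint_vel": joint speeds; "tau": joint torques, N m; "eef_pos": TCP position; "tool_rot": TCP orientation; "ft_force": force on the tool from outside, world axes, zero at the start; "ft_torque": the same for the moment, N m; "grip_width": finger opening in m.
Only numpy, scipy, OpenCV 4.12 (cv2) and the standard library are available. Lean on these libraries where they do the work, as an engineer would, in place of code of your own. Each camera call takes 0.05 s, during which the arm holds its last target. There are 200 camera calls.

## Working session

There is one attempt and no reset: what is moved stays moved. The work goes in short steps, Python scripts to look and compute and a tool call to move; the robot and the scene stay as the last step left them, time stands still between calls to the robot, and variables do not carry over. Pictures are saved under pics/ and viewed, about 8 in all and at most 12, crops included, and the job is handed in when it is done.

Besides the shell and the picture viewer there is one more tool, called in YAML: its name, and indented under it one key for each argument. move_arm: Moves the arm, as the interface text tells. Its arguments: {"type":"object","properties":{"increments":{"type":"array"}},"required":["increments"]}

```bash
mkdir -p pics && cat > h.py <<'E'
from workcell import bot
import numpy as np, cv2
from scipy.spatial.transform import Rotation as R
def cloud(name):
    o=bot.get_obs(); img,d=bot.camera(name); p=bot.camera_params(name); K=np.array(p["camera_matrix"])
    v,u=np.mgrid[0:480,0:640]
    c=np.stack([(u-K[0,2])/K[0,0]*d,(v-K[1,2])/K[1,1]*d,d],-1)
    if "rvec" in p:
        Rm=cv2.Rodrigues(np.array(p["rvec"],float))[0]; w=(c-np.array(p["tvec"]).ravel())@Rm
    else:
        T=np.array(p["T_tool_cam"]); t=c@T[:3,:3].T+T[:3,3]
        w=t@R.from_quat(o["tool_rot"]).as_matrix().T+o["eef_pos"]
    w[d==0]=np.nan
    return img,w
E
python3 - <<'E'
from h import *
o=bot.get_obs(); print({k:np.round(v,3) for k,v in o.items()})
print(R.from_quat(o["tool_rot"]).as_matrix().round(3))
for n in("scene","side"):
    i,w=cloud(n); cv2.imwrite(f"pics/{n}0.png",i); np.savez(f"{n}0.npz",i=i,w=w)
print(bot.camera_params("wrist"))
E
```

```text
{'clock': np.float64(0.0), 'joint_pos': array([-1.1  ,  0.241,  0.004,  1.335, -0.   ,  1.571]), 'joint_vel': array([ 0.   , -0.   ,  0.001, -0.   , -0.001,  0.   ]), 'tau': array([-1.0000e-03, -3.7232e+01,  2.5241e+01,  1.7000e-02, -0.0000e+00,
        0.0000e+00]), 'eef_pos': array([ 0.227, -0.445,  0.23 ]), 'tool_rot': array([-0.165,  0.688, -0.687,  0.165]), 'ft_force': array([ 0.657, -0.181,  0.378]), 'ft_torque': array([-0.046,  0.026,  0.008]), 'grip_width': np.float64(0.086)}
[[-0.891 -0.001  0.454]
 [-0.454  0.002 -0.891]
 [ 0.    -1.    -0.002]]
{'camera_matrix': array([[403.35049129,   0.        , 318.67571516],
       [  0.        , 403.35049129, 239.08074269],
       [  0.        ,   0.        ,   1.        ]]), 'T_tool_cam': array([[ 2.54736163e-04,  9.46052696e-01,  3.24012703e-01,
        -8.22023420e-02],
       [ 6.34558608e-04, -3.24012801e-01,  9.46052484e-01,
        -1.43290302e-01],
       [ 9.99999766e-01, -3.53887295e-05, -6.82863660e-04,
         7.02239593e-05],
       [ 0.00000000e+00,  0.00000000e+00,  0.00000000e+00,
         1.00000000e+00]])}
```

View pics/scene0.png

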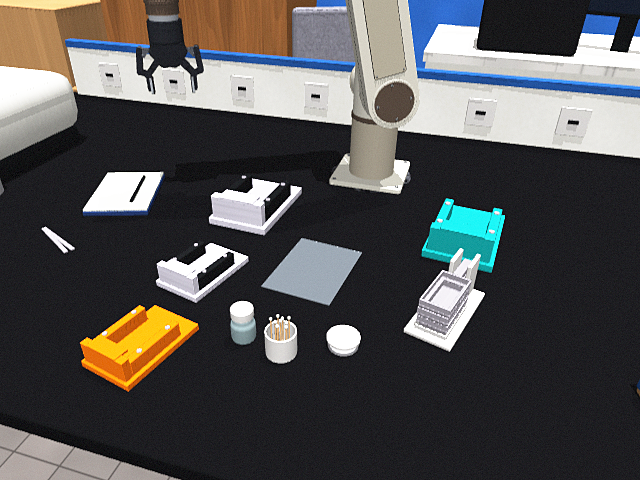

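View pics/side0.png

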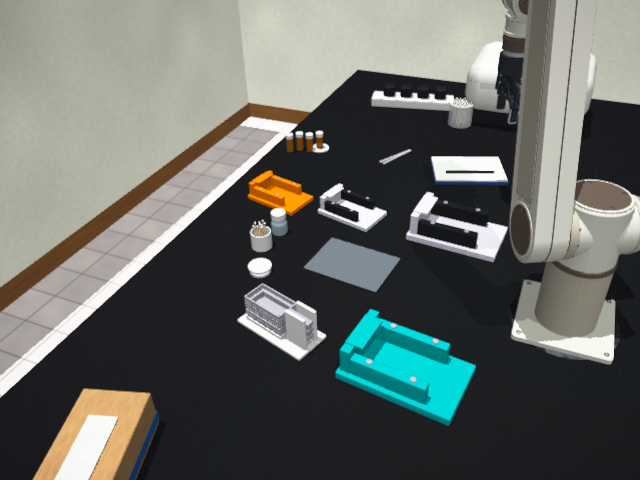

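The scene picture shows four stages: orange (140,345), turquoise (465,235), large white (255,203) and small white (203,268). The small white one fits, because it is neither orange nor turquoise and is the smaller of the white pair. The caddy with the pile is at (447,305), handles towards the robot. The mat is at (313,270), the jar at (242,322), the pot at (281,340) and the dish at (343,340).

```bash
python3 - <<'E'
from h import *
A=[np.load(f"{n}0.npz") for n in("scene","side")]
px={'small':(203,268),'big':(255,203),'mat':(313,270),'pile':(447,300),'jar':(242,322),'pot':(281,345),'dish':(343,340)}
for k,(u,v) in px.items(): print(k,A[0]['w'][v,u].round(3))
W=np.concatenate([a['w'].reshape(-1,3) for a in A]); I=np.concatenate([a['i'].reshape(-1,3) for a in A]).astype(int)
def rect(m,n):
    p=W[m]; (c,s,a)=cv2.minAreaRect(p[:,:2].astype(np.float32)); print(n,m.sum(),np.round(c,4),np.round(s,4),round(a,2)); return
def near(k,r): u,v=px[k]; return np.linalg.norm(W[:,:2]-A[0]['w'][v,u,:2],axis=1)<r
sat=I.max(1)-I.min(1); br=I.mean(1)
for j,nm in enumerate(("scene","side")):
    h=np.zeros(len(W),bool); h[j*307200:(j+1)*307200]=1
    print(nm)
    rect(h&near('small',.13)&(br>110)&(W[:,2]>.006)&(W[:,2]<.03),'small deck')
    rect(h&near('small',.13)&(W[:,2]>.047)&(W[:,2]<.06),'small lip')
    rect(h&near('small',.13)&(W[:,2]>.036)&(W[:,2]<.044),'cheeks')
    rect(h&near('mat',.13)&(br>90)&(abs(W[:,2]-.002)<.005),'mat')
    rect(h&near('pile',.15)&(br>130)&(W[:,2]>.004)&(W[:,2]<.012),'caddy base')
    rect(h&near('pile',.15)&(W[:,2]>.065)&(W[:,2]<.078),'tray rim band')
    rect(h&near('pile',.15)&(W[:,2]>.082)&(W[:,2]<.095),'fences top')
s,d=A
cv2.imwrite('pics/c1.png',np.hstack([cv2.resize(s['i'][230:310,145:265],(396,264),interpolation=2),cv2.resize(s['i'][240:350,395:505],(396,264),interpolation=2)]))
# topdown height map of target areas
E
```

```text
small [ 0.565 -0.22   0.011]
big [ 0.382 -0.183  0.069]
mat [ 0.493 -0.017  0.002]
pile [0.564 0.244 0.045]
jar [ 0.725 -0.065  0.049]
pot [0.742 0.006 0.035]
dish [0.684 0.091 0.017]
scene
small deck 1337 [ 0.5877 -0.226 ] [0.1027 0.211 ] 75.8
small lip 388 [ 0.6232 -0.2359] [0.0902 0.0281] 77.03
cheeks 562 [ 0.5784 -0.2242] [0.0912 0.1205] 75.01
mat 3936 [ 0.4843 -0.0175] [0.1405 0.1941] 83.89
caddy base 1098 [0.5423 0.2462] [0.084  0.1806] 72.69
tray rim band 637 [0.5373 0.2468] [0.0549 0.1643] 72.91
fences top 175 [0.485  0.2634] [0.0398 0.0541] 73.88
side
small deck 854 [ 0.5854 -0.2251] [0.1039 0.2135] 76.58
small lip 165 [ 0.6202 -0.2357] [0.0904 0.0274] 75.06
cheeks 290 [ 0.5757 -0.2242] [0.0983 0.1204] 73.12
mat 2849 [ 0.484  -0.0215] [0.1507 0.1942] 84.0
caddy base 845 [0.5332 0.2245] [0.1316 0.1816] 72.62
tray rim band 590 [0.5352 0.2466] [0.0584 0.1624] 72.81
fences top 212 [0.4821 0.2637] [0.0456 0.0504] 73.89
```

View pics/c1.png

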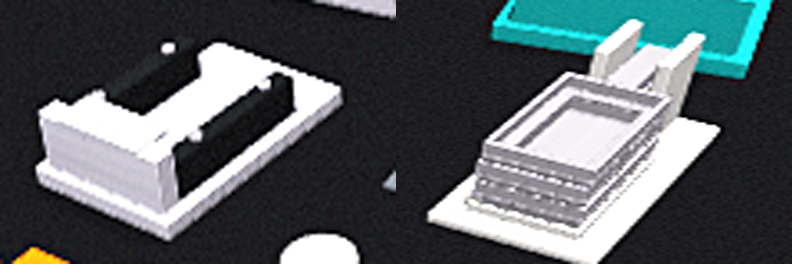

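Crop: on the left is the small white stage, with its lip towards +x and its open end towards the robot. On the right is the caddy with three nested trays and the handle between the fences. I'm taking these as the targets. Next I plan the move over the pile.

```bash
cat >> h.py <<'E'
def pose():
    o=bot.get_obs(); M=R.from_quat(o["tool_rot"]).as_matrix(); return np.array(o["eef_pos"]),np.arctan2(M[1,2],M[0,2]),o,M
def plan(t,yaw_deg,n,grip=0):
    p,y,o,M=pose(); t=np.array(t); dy=(np.deg2rad(yaw_deg)-y+np.pi)%(2*np.pi)-np.pi
    print("p",p.round(4),"yaw",np.rad2deg(y).round(2),"F",np.round(o["ft_force"],1),"w",round(float(o["grip_width"]),4),"t",round(float(o["clock"]),2),"j",np.round(o["joint_pos"],2))
    print("err",((t-p)*1000).round(1),np.rad2deg(dy).round(2),"tilt",M[:,1].round(4))
    d=(t-p)/n
    for i in range(n):
        l=R.from_rotvec([0,0,dy*i/n]).as_matrix()@M
        print((l.T@d/.2).round(3).tolist(),round(-dy/n/2,4))
E
python3 -c "
from h import *
plan([.556,.2405,.23],72.7,20)"
```

```text
p [ 0.2266 -0.4451  0.2305] yaw -63.02 F [ 0.5 -0.3 -0.1] w 0.0853 t 0.1 j [-1.1   0.24  0.    1.34 -0.    1.57]
err [ 3.294e+02  6.856e+02 -5.000e-01] 135.72 tilt [-8.0e-04  1.6e-03 -1.0e+00]
[-0.151, 0.0, -0.115] -0.0592
[-0.164, 0.0, -0.097] -0.0592
[-0.174, 0.0, -0.077] -0.0592
[-0.182, 0.0, -0.056] -0.0592
[-0.187, 0.0, -0.034] -0.0592
[-0.19, 0.0, -0.011] -0.0592
[-0.19, 0.0, 0.011] -0.0592
[-0.187, 0.0, 0.033] -0.0592
[-0.182, 0.0, 0.055] -0.0592
[-0.174, -0.0, 0.076] -0.0592
[-0.164, -0.0, 0.097] -0.0592
[-0.151, -0.0, 0.115] -0.0592
[-0.137, -0.0, 0.132] -0.0592
[-0.12, -0.0, 0.147] -0.0592
[-0.102, -0.0, 0.161] -0.0592
[-0.082, -0.0, 0.172] -0.0592
[-0.061, -0.0, 0.18] -0.0592
[-0.04, -0.0, 0.186] -0.0592
[-0.017, -0.0, 0.189] -0.0592
[0.005, -0.0, 0.19] -0.0592
```

move_arm:
  increments:
    - {"grip": 0,"linear": [-0.151,0,-0.115],"twist": -0.059}
    - {"grip": 0,"linear": [-0.164,0,-0.097],"twist": -0.059}
    - {"grip": 0,"linear": [-0.174,0,-0.077],"twist": -0.059}
    - {"grip": 0,"linear": [-0.182,0,-0.056],"twist": -0.059}
    - {"grip": 0,"linear": [-0.187,0,-0.034],"twist": -0.059}

```text
clock: 0.6
eef_pos: [0.3077, -0.2708, 0.2275]
tool_rot: [-0.362, 0.61, -0.606, 0.361]
ft_force: [0.6, 0.9, -0.9]
grip_width: 0.0854
```

move_arm:
  increments:
    - {"grip": 0,"linear": [-0.19,0,-0.011],"twist": -0.059}
    - {"grip": 0,"linear": [-0.19,0,0.011],"twist": -0.059}
    - {"grip": 0,"linear": [-0.187,0,0.033],"twist": -0.059}
    - {"grip": 0,"linear": [-0.182,0,0.055],"twist": -0.059}
    - {"grip": 0,"linear": [-0.174,0,0.076],"twist": -0.059}

```text
clock: 1.1
eef_pos: [0.3871, -0.0899, 0.2267]
tool_rot: [-0.528, 0.473, -0.467, 0.528]
ft_force: [1.1, -0.6, 0.4]
grip_width: 0.0853
```

move_arm:
  increments:
    - {"grip": 0,"linear": [-0.164,0,0.097],"twist": -0.059}
    - {"grip": 0,"linear": [-0.151,0,0.115],"twist": -0.059}
    - {"grip": 0,"linear": [-0.137,0,0.132],"twist": -0.059}
    - {"grip": 0,"linear": [-0.12,0,0.147],"twist": -0.059}
    - {"grip": 0,"linear": [-0.102,0,0.161],"twist": -0.059}

```text
clock: 1.6
eef_pos: [0.4627, 0.0929, 0.2257]
tool_rot: [-0.646, 0.291, -0.284, 0.646]
ft_force: [1.5, -0.4, 0.6]
grip_width: 0.0851
```

```bash
python3 -c "
from h import *
plan([.556,.2405,.23],72.7,5)"
```

```text
p [0.4627 0.0929 0.2257] yaw 41.98 F [ 1.5 -0.4  0.6] w 0.0851 t 1.6 j [ 0.19  0.19 -0.07  1.31  0.01  1.03]
err [ 93.3 147.6   4.3] 30.72 tilt [-0.0085  0.0048 -1.    ]
[-0.047, -0.004, 0.168] -0.0536
[-0.029, -0.005, 0.172] -0.0536
[-0.01, -0.005, 0.174] -0.0536
[0.008, -0.005, 0.174] -0.0536
[0.027, -0.005, 0.173] -0.0536
```

move_arm:
  increments:
    - {"grip": 0,"linear": [-0.047,-0.004,0.168],"twist": -0.0536}
    - {"grip": 0,"linear": [-0.029,-0.005,0.172],"twist": -0.0536}
    - {"grip": 0,"linear": [-0.01,-0.005,0.174],"twist": -0.0536}
    - {"grip": 0,"linear": [0.008,-0.005,0.174],"twist": -0.0536}
    - {"grip": 0,"linear": [0.027,-0.005,0.173],"twist": -0.0536}

```text
clock: 2.1
eef_pos: [0.5549, 0.2488, 0.2273]
tool_rot: [-0.7, 0.102, -0.092, 0.701]
ft_force: [0.4, -0.1, -0.0]
grip_width: 0.0854
```

```bash
python3 - <<'E'
from h import *
for n in("wrist",):
    i,w=cloud(n); cv2.imwrite(f"pics/{n}1.png",i); np.savez(f"{n}1.npz",i=i,w=w)
plan([.556,.2405,.23],72.7,1)
P=w.reshape(-1,3)
def rect(m,n):
    p=P[m]; c,s,a=cv2.minAreaRect(p[:,:2].astype(np.float32)); print(n,m.sum(),np.round(c,4),np.round(s,4),round(a,2))
nr=np.linalg.norm(P[:,:2]-[.54,.245],axis=1)<.16
rect(nr&(P[:,2]>.064)&(P[:,2]<.076),'top rim')
rect(nr&(P[:,2]>.084)&(P[:,2]<.093),'fences')
print('z hist',np.histogram(P[nr][:,2],bins=np.arange(0,.1,.004)))
E
```

```text
p [0.5571 0.2537 0.2258] yaw 74.58 F [4.  2.7 0.7] w 0.0851 t 2.15 j [0.42 0.48 0.34 1.44 0.01 0.69]
err [ -1.1 -13.2   4.2] -1.88 tilt [-0.0125  0.0059 -0.9999]
[0.012, -0.021, -0.065] 0.0164
top rim 3724 [0.5348 0.2451] [0.0541 0.1602] 72.78
fences 1832 [0.4823 0.2617] [0.0402 0.0496] 73.03
z hist (array([63006,  1160,  4660,    55,   120,    31,    41,    23,   118,
          78,    58,  4018,   147,   171,  1676,   957,   249,  3289,
         186,     9,    17,   523,  1309,     0]), array([0.   , 0.004, 0.008, 0.012, 0.016, 0.02 , 0.024, 0.028, 0.032,
       0.036, 0.04 , 0.044, 0.048, 0.052, 0.056, 0.06 , 0.064, 0.068,
       0.072, 0.076, 0.08 , 0.084, 0.088, 0.092, 0.096]))
```

View pics/wrist1.png

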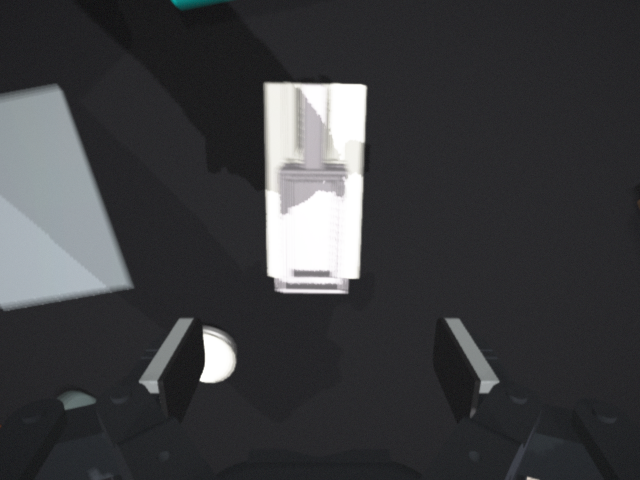

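Wrist view: the pile is upright in the picture around (313,230), with the handle and fences at the top (310,120). The open fingers are at (172,365) and (465,365), and the dish at (215,355) is clear of the left finger's path.

```bash
python3 - <<'E'
from h import *
w=np.load('wrist1.npz')['w']
p,q=np.array([.5571,.2537,.2258]),None
_,_,o,M=pose()
for sl in [(slice(315,420),slice(140,205)),(slice(315,420),slice(430,500))]:
    c=w[sl].reshape(-1,3); c=c[c[:,2]>.12]; 
    # cam pose rotated slightly since; use z only
    print(len(c),np.percentile(c[:,2],[0,1,5,25,50]).round(4), 'TCP z .2258')
rim=w[160:300,265:360].reshape(-1,3); print(np.percentile(rim[(rim[:,2]>.064)&(rim[:,2]<.08)][:,2],[5,50,95]))
plan([.5555,.2397,.115],72.8,5)
E
```

```text
5169 [0.2398 0.2427 0.2466 0.2566 0.2665] TCP z .2258
5290 [0.2402 0.2426 0.2464 0.2567 0.2667] TCP z .2258
[0.06590496 0.07039737 0.07174889]
p [0.5571 0.2537 0.2258] yaw 74.58 F [4.  2.7 0.7] w 0.0851 t 2.15 j [0.42 0.48 0.34 1.44 0.01 0.69]
err [  -1.6  -14.  -110.8] -1.78 tilt [-0.0125  0.0059 -0.9999]
[0.004, 0.111, -0.014] 0.0031
[0.004, 0.111, -0.014] 0.0031
[0.004, 0.111, -0.014] 0.0031
[0.004, 0.111, -0.014] 0.0031
[0.004, 0.111, -0.014] 0.0031
```

move_arm:
  increments:
    - {"grip": 0.25,"linear": [0.004,0.111,-0.014],"twist": 0.004}
    - {"grip": 0.25,"linear": [0.004,0.111,-0.014],"twist": 0.004}
    - {"grip": 0.25,"linear": [0.004,0.111,-0.014],"twist": 0.003}
    - {"grip": 0.25,"linear": [0.004,0.111,-0.014],"twist": 0.003}
    - {"grip": 0.25,"linear": [0.004,0.111,-0.014],"twist": 0}

```text
clock: 2.65
eef_pos: [0.5573, 0.2435, 0.1104]
tool_rot: [-0.697, 0.108, -0.1, 0.701]
ft_force: [0.0, -0.6, -0.5]
grip_width: 0.0639
```

```bash
cat > tip.py <<'E'
from h import *
bot.camera("side")  # settle
p,y,o,M=pose(); i,w=cloud("wrist"); np.savez("wristL.npz",i=i,w=w)
q=(w-p)@M  # tool coords
m=(np.abs(q[...,0])<.02)&(np.abs(q[...,2])<.06)&(np.abs(q[...,2])>.02)&(q[...,1]<.02)&(q[...,1]>-.045)
for s in(-1,1):
    c=q[m&(np.sign(q[...,2])==s)]
    if len(c): print("finger",s,len(c),"tip y pct",np.percentile(c[:,1],[90,95,99,100]).round(4),"z inner",np.percentile(np.abs(c[:,2]),[1,50]).round(4))
P=w.reshape(-1,3); nr=np.linalg.norm(P[:,:2]-[.54,.245],axis=1)<.13
k=nr&(P[:,2]>.064)&(P[:,2]<.076)
c,s,a=cv2.minAreaRect(P[k][:,:2].astype(np.float32)); print("rim",k.sum(),np.round(c,4),np.round(s,4),round(a,2))
plan([.5555,.2397,.053],72.8,1)
E
python3 tip.py
```

```text
finger -1 3750 tip y pct [-0.0148 -0.0122 -0.0083 -0.0062] z inner [0.0326 0.0337]
finger 1 3752 tip y pct [-0.0148 -0.012  -0.0084 -0.0061] z inner [0.0309 0.032 ]
rim 10282 [0.5348 0.2452] [0.0542 0.1603] 72.82
p [0.5546 0.2421 0.1075] yaw 73.11 F [-0.5 -0.  -0.2] w 0.064 t 2.75 j [0.41 0.53 0.11 1.16 0.01 0.7 ]
err [  0.9  -2.4 -54.5] -0.31 tilt [-0.0177  0.0038 -0.9998]
[0.013, 0.272, -0.01] 0.0027
```

move_arm:
  increments:
    - {"grip": 0.25,"linear": [0.005,0.07,-0.009],"twist": 0.0027}
    - {"grip": 0.25,"linear": [0.003,0.07,0],"twist": 0}
    - {"grip": 0.25,"linear": [0.003,0.06,0],"twist": 0}
    - {"grip": 0.25,"linear": [0,0,0],"twist": 0}
    - {"grip": 0.25,"linear": [0,0,0],"twist": 0}

```text
clock: 3.25
eef_pos: [0.5571, 0.2406, 0.0684]
tool_rot: [-0.698, 0.112, -0.101, 0.7]
ft_force: [-0.2, 0.5, 0.7]
grip_width: 0.0641
```

```bash
python3 -c "
from h import *
plan([.5552,.2397,.053],72.8,2)"
```

```text
p [0.5571 0.2406 0.0684] yaw 72.75 F [-0.2  0.5  0.7] w 0.0641 t 3.25 j [0.4  0.57 0.06 1.08 0.01 0.7 ]
err [ -1.9  -0.9 -15.4] 0.05 tilt [-0.0149  0.0054 -0.9999]
[-0.003, 0.039, -0.004] -0.0002
[-0.003, 0.039, -0.004] -0.0002
```

move_arm:
  increments:
    - {"grip": 0.25,"linear": [-0.003,0.039,-0.004],"twist": 0}
    - {"grip": 0.25,"linear": [-0.003,0.036,-0.003],"twist": 0}
    - {"grip": 0.25,"linear": [0,0,0],"twist": 0}
    - {"grip": 0.25,"linear": [0,0,0],"twist": 0}
    - {"grip": 0.25,"linear": [0,0,0],"twist": 0}

```text
clock: 3.75
eef_pos: [0.5563, 0.2404, 0.0542]
tool_rot: [-0.697, 0.11, -0.101, 0.701]
ft_force: [0.5, 0.7, -0.0]
grip_width: 0.0637
```

```bash
python3 tip.py
```

```text
finger -1 6352 tip y pct [-0.0054 -0.005  -0.0043  0.0074] z inner [0.0202 0.0328]
finger 1 5456 tip y pct [-0.0065 -0.0053 -0.0046 -0.0038] z inner [0.0202 0.0312]
rim 19710 [0.5385 0.2496] [0.0864 0.1592] 53.67
p [0.5565 0.2405 0.0543] yaw 72.77 F [-0.  -0.3 -0.5] w 0.0642 t 3.85 j [0.4  0.58 0.04 1.04 0.01 0.7 ]
err [-1.  -0.8 -1.3] 0.03 tilt [-0.0114  0.0069 -0.9999]
[-0.003, 0.007, -0.005] -0.0003
```

move_arm:
  increments:
    - {"grip": 0.25,"linear": [-0.003,0.008,-0.005],"twist": 0}
    - {"grip": 0.25,"linear": [0,0,0],"twist": 0}
    - {"grip": 0.5,"linear": [0,0,0],"twist": 0}
    - {"grip": 0.6,"linear": [0,0,0],"twist": 0}
    - {"grip": 0.7,"linear": [0,0,0],"twist": 0}

```text
clock: 4.35
eef_pos: [0.5559, 0.2397, 0.0536]
tool_rot: [-0.697, 0.11, -0.102, 0.701]
ft_force: [0.1, 0.5, -1.1]
grip_width: 0.0529
```

move_arm:
  increments:
    - {"grip": 1,"linear": [0,0,0],"twist": 0}
    - {"grip": 1,"linear": [0,0,0],"twist": 0}
    - {"grip": 1,"linear": [0,0,0],"twist": 0}
    - {"grip": 1,"linear": [0,-0.02,0],"twist": 0}
    - {"grip": 1,"linear": [0,-0.02,0],"twist": 0}

```text
clock: 4.85
eef_pos: [0.555, 0.2392, 0.0607]
tool_rot: [-0.698, 0.111, -0.101, 0.701]
ft_force: [0.2, -0.8, -2.2]
grip_width: 0.0521
```

```bash
python3 - <<'E'
from h import *
for n in("scene","side"):
    i,w=cloud(n); np.savez(f"{n}1.npz",i=i,w=w)
    if n=="side": cv2.imwrite("pics/side1.png",cv2.resize(i[230:380,200:380],(720,600),interpolation=2))
plan([.5552,.2397,.15],72.8,3)
E
```

```text
p [0.5556 0.2395 0.0613] yaw 72.76 F [ 0.8  0.4 -1.3] w 0.0523 t 4.95 j [0.4  0.57 0.04 1.05 0.01 0.7 ]
err [-0.4  0.2 88.7] 0.04 tilt [-0.0114  0.0068 -0.9999]
[-0.003, -0.148, 0.001] -0.0001
[-0.003, -0.148, 0.001] -0.0001
[-0.003, -0.148, 0.001] -0.0001
```

View pics/side1.png

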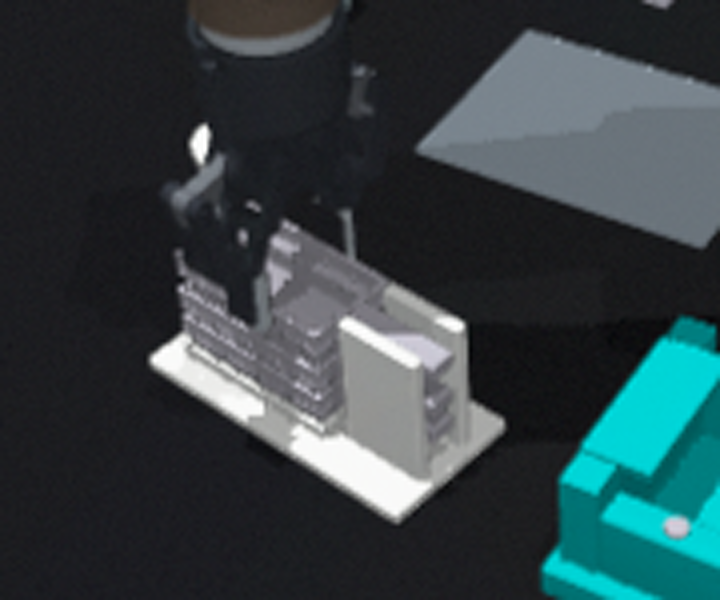

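The picture shows the top tray lifted slightly above the mid tray, with its rim and handle gapped from the two below. The measured force fits one tray. Lifting it clear.

move_arm:
  increments:
    - {"grip": 1,"linear": [-0.001,-0.1,0],"twist": 0}
    - {"grip": 1,"linear": [-0.002,-0.148,0],"twist": 0}
    - {"grip": 1,"linear": [-0.002,-0.148,0],"twist": 0}
    - {"grip": 1,"linear": [0,-0.06,0],"twist": 0}
    - {"grip": 1,"linear": [0,0,0],"twist": 0}

```text
clock: 5.45
eef_pos: [0.5543, 0.2385, 0.1537]
tool_rot: [-0.698, 0.112, -0.1, 0.7]
ft_force: [-0.1, 0.8, -2.4]
grip_width: 0.0528
```

```bash
python3 - <<'E'
from h import *
i,w=cloud("scene"); np.savez("scene2.npz",i=i,w=w)
P=w.reshape(-1,3); nr=np.linalg.norm(P[:,:2]-[.54,.245],axis=1)<.13
for a,b in((.047,.06),(.064,.076),(.084,.092)):
    k=nr&(P[:,2]>a)&(P[:,2]<b)
    if k.sum()>5: c,s,an=cv2.minAreaRect(P[k][:,:2].astype(np.float32)); print(a,k.sum(),np.round(c,4),np.round(s,4),round(an,2))
plan([.491,-.018,.14],75,10)
E
```

```text
0.047 660 [0.5389 0.2457] [0.0547 0.1626] 72.78
0.064 69 [0.4979 0.2709] [0.0316 0.0598] 30.09
0.084 73 [0.4894 0.2785] [0.0079 0.0525] 74.59
p [0.554  0.2384 0.1529] yaw 72.77 F [ 0.4 -0.3 -1.1] w 0.0522 t 5.5 j [0.4  0.5  0.17 1.26 0.01 0.7 ]
err [ -63.  -256.4  -12.9] 2.23 tilt [-0.0166  0.0045 -0.9999]
[0.008, 0.006, -0.132] -0.002
[0.007, 0.006, -0.132] -0.002
[0.007, 0.006, -0.132] -0.002
[0.006, 0.006, -0.132] -0.002
[0.006, 0.006, -0.132] -0.002
[0.005, 0.006, -0.132] -0.002
[0.005, 0.006, -0.132] -0.002
[0.004, 0.006, -0.132] -0.002
[0.004, 0.006, -0.132] -0.002
[0.003, 0.006, -0.132] -0.002
```

move_arm:
  increments:
    - {"grip": 1,"linear": [0.006,0,-0.08],"twist": -0.002}
    - {"grip": 1,"linear": [0.007,0,-0.15],"twist": -0.002}
    - {"grip": 1,"linear": [0.007,0,-0.16],"twist": -0.002}
    - {"grip": 1,"linear": [0.006,0,-0.16],"twist": -0.002}
    - {"grip": 1,"linear": [0.006,0,-0.16],"twist": -0.002}

```text
clock: 6.0
eef_pos: [0.5142, 0.0963, 0.1457]
tool_rot: [0.701, -0.105, 0.087, -0.7]
ft_force: [1.1, -0.7, -1.6]
grip_width: 0.0525
```

move_arm:
  increments:
    - {"grip": 1,"linear": [0.006,0,-0.16],"twist": -0.002}
    - {"grip": 1,"linear": [0.005,0,-0.16],"twist": -0.002}
    - {"grip": 1,"linear": [0.005,0,-0.15],"twist": -0.002}
    - {"grip": 1,"linear": [0.005,0,-0.08],"twist": -0.002}
    - {"grip": 1,"linear": [0,0,0],"twist": 0}

```text
clock: 6.5
eef_pos: [0.478, -0.0224, 0.1395]
tool_rot: [0.704, -0.107, 0.078, -0.698]
ft_force: [0.4, -0.3, -2.1]
grip_width: 0.0529
```

```bash
python3 - <<'E'
from h import *
bot.camera("scene")
plan([.491,-.018,.035],75,5)
E
```

```text
p [ 0.4781 -0.0216  0.1394] yaw 74.97 F [-0.2 -1.  -1.9] w 0.0525 t 6.55 j [-0.04  0.29 -0.17  1.15 -0.    0.22]
err [  12.9    3.6 -104.4] 0.03 tilt [-0.042  -0.0018 -0.9991]
[0.016, 0.104, 0.008] -0.0
[0.016, 0.104, 0.008] -0.0
[0.016, 0.104, 0.008] -0.0
[0.016, 0.104, 0.008] -0.0
[0.016, 0.104, 0.008] -0.0
```

move_arm:
  increments:
    - {"grip": 1,"linear": [0.016,0.104,0.008],"twist": 0}
    - {"grip": 1,"linear": [0.016,0.124,0.008],"twist": 0}
    - {"grip": 1,"linear": [0.016,0.124,0.008],"twist": 0}
    - {"grip": 1,"linear": [0.016,0.104,0.008],"twist": 0}
    - {"grip": 1,"linear": [0,0,0],"twist": 0}

```text
clock: 7.05
eef_pos: [0.4876, -0.0163, 0.0433]
tool_rot: [0.703, -0.107, 0.077, -0.699]
ft_force: [-0.7, -0.4, -1.7]
grip_width: 0.0526
```

```bash
python3 - <<'E'
from h import *
bot.camera("scene")
plan([.491,-.018,.015],75,5)
E
```

```text
p [ 0.4882 -0.0163  0.0445] yaw 75.13 F [ 0.4  0.2 -1.7] w 0.0525 t 7.1 j [-0.03  0.41 -0.28  0.92 -0.    0.23]
err [  2.8  -1.7 -29.5] -0.13 tilt [-4.100e-02 -1.000e-04 -9.992e-01]
[0.004, 0.029, -0.001] 0.0002
[0.004, 0.029, -0.001] 0.0002
[0.004, 0.029, -0.001] 0.0002
[0.004, 0.029, -0.001] 0.0002
[0.004, 0.029, -0.001] 0.0002
```

move_arm:
  increments:
    - {"grip": 1,"linear": [0,0.03,0],"twist": 0}
    - {"grip": 1,"linear": [0,0.03,0],"twist": 0}
    - {"grip": 1,"linear": [0,0.03,0],"twist": 0}
    - {"grip": 1,"linear": [0,0.025,0],"twist": 0}
    - {"grip": 1,"linear": [0,0.01,0],"twist": 0}

```text
clock: 7.6
eef_pos: [0.4899, -0.0154, 0.0212]
tool_rot: [0.703, -0.103, 0.079, -0.699]
ft_force: [0.1, -0.2, -1.4]
grip_width: 0.0527
```

move_arm:
  increments:
    - {"grip": 1,"linear": [0,0.01,0],"twist": 0}
    - {"grip": 1,"linear": [0,0.01,0],"twist": 0}
    - {"grip": 1,"linear": [0,0.008,0],"twist": 0}
    - {"grip": 1,"linear": [0,0,0],"twist": 0}
    - {"grip": 1,"linear": [0,0,0],"twist": 0}

```text
clock: 8.1
eef_pos: [0.49, -0.0156, 0.0158]
tool_rot: [0.703, -0.103, 0.079, -0.7]
ft_force: [-0.0, -0.4, -0.9]
grip_width: 0.0526
```

move_arm:
  increments:
    - {"grip": 1,"linear": [0,0.01,0],"twist": 0}
    - {"grip": 1,"linear": [0,0.008,0],"twist": 0}
    - {"grip": 1,"linear": [0,0,0],"twist": 0}
    - {"grip": 1,"linear": [0,0,0],"twist": 0}
    - {"grip": 1,"linear": [0,0,0],"twist": 0}

```text
clock: 8.6
eef_pos: [0.4907, -0.0157, 0.0159]
tool_rot: [0.702, -0.102, 0.081, -0.7]
ft_force: [-0.3, 0.4, -1.9]
grip_width: 0.0528
```

```bash
python3 - <<'E'
from h import *
fs=[]
for k in range(4):
    i,w=cloud("side"); fs.append(np.r_[bot.get_obs()["ft_force"],bot.get_obs()["ft_torque"]])
print(np.mean(fs,0).round(2))
cv2.imwrite("pics/side2.png",cv2.resize(i[215:305,290:420],(780,540),interpolation=2))
plan([.491,-.018,.0145],75,5)
E
```

```text
[-0.14  0.45 -1.43 -0.   -0.05 -0.  ]
p [ 0.4905 -0.0157  0.0157] yaw 75.19 F [ 0.1  0.6 -1.3] w 0.0525 t 8.8 j [-0.03  0.45 -0.31  0.84 -0.    0.23]
err [ 0.5 -2.3 -1.2] -0.19 tilt [-3.070e-02  1.000e-04 -9.995e-01]
[0.001, 0.001, -0.002] 0.0003
[0.001, 0.001, -0.002] 0.0003
[0.001, 0.001, -0.002] 0.0003
[0.001, 0.001, -0.002] 0.0003
[0.001, 0.001, -0.002] 0.0003
```

View pics/side2.png

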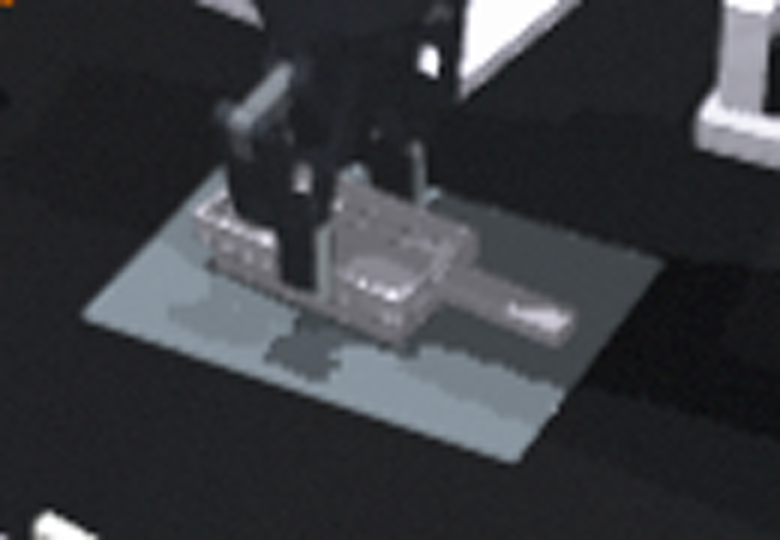

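The tray sits over the mat with its front touching and about 1 mm to go at the rear. I'll press down a little more, then open.

move_arm:
  increments:
    - {"grip": 1,"linear": [0,0.02,0],"twist": 0}
    - {"grip": 1,"linear": [0,0.012,0],"twist": 0}
    - {"grip": 1,"linear": [0,0,0],"twist": 0}
    - {"grip": 0.3,"linear": [0,0,0],"twist": 0}
    - {"grip": 0.25,"linear": [0,0,0],"twist": 0}

```text
clock: 9.3
eef_pos: [0.4916, -0.0157, 0.0162]
tool_rot: [0.702, -0.1, 0.082, -0.7]
ft_force: [0.3, 0.2, -0.4]
grip_width: 0.0639
```

```bash
python3 - <<'E'
from h import *
plan([.491,-.018,.1],75,3)
E
```

```text
p [ 0.4916 -0.0157  0.0162] yaw 75.19 F [ 0.3  0.2 -0.4] w 0.0639 t 9.3 j [-0.03  0.45 -0.31  0.83 -0.    0.23]
err [-0.6 -2.3 83.8] -0.19 tilt [-2.590e-02  5.000e-04 -9.997e-01]
[-0.004, -0.14, -0.005] 0.0005
[-0.004, -0.14, -0.005] 0.0005
[-0.004, -0.14, -0.005] 0.0005
```

move_arm:
  increments:
    - {"grip": 0.25,"linear": [0,-0.06,0],"twist": 0}
    - {"grip": 0.25,"linear": [0,-0.16,0],"twist": 0}
    - {"grip": 0.1,"linear": [-0.1,-0.16,0],"twist": 0}
    - {"grip": 0,"linear": [-0.1,-0.16,0],"twist": 0}
    - {"grip": 0,"linear": [-0.1,-0.06,0],"twist": 0}

```text
clock: 9.8
eef_pos: [0.4363, -0.0004, 0.1409]
tool_rot: [0.702, -0.102, 0.081, -0.7]
ft_force: [0.8, 0.3, -0.0]
grip_width: 0.0855
```

```bash
python3 - <<'E'
from h import *
bot.camera("scene"); bot.camera("scene")
p,y,o,M=pose(); i,w=cloud("wrist"); np.savez("wrist3.npz",i=i,w=w); cv2.imwrite("pics/wrist3.png",i)
P=w.reshape(-1,3)
nr=np.linalg.norm(P[:,:2]-[.46,-.01],axis=1)<.14
k=nr&(P[:,2]>.024)&(P[:,2]<.04)
c,s,a=cv2.minAreaRect(P[k][:,:2].astype(np.float32)); print(k.sum(),np.round(c,4),np.round(s,4),round(a,2),np.percentile(P[k][:,2],[5,50,95]).round(4))
plan([.44,-.01,.1],75,3)
E
```

```text
4574 [ 0.4697 -0.011 ] [0.0542 0.1607] 75.06 [0.026  0.0314 0.0325]
p [ 4.351e-01 -4.000e-04  1.389e-01] yaw 75.16 F [-0.1 -0.3  0.2] w 0.0852 t 9.95 j [-0.    0.21 -0.29  1.11  0.    0.26]
err [  4.9  -9.6 -38.9] -0.16 tilt [-3.310e-02  6.000e-04 -9.995e-01]
[0.014, 0.065, -0.013] 0.0005
[0.014, 0.065, -0.013] 0.0005
[0.014, 0.065, -0.013] 0.0005
```

View pics/wrist3.png

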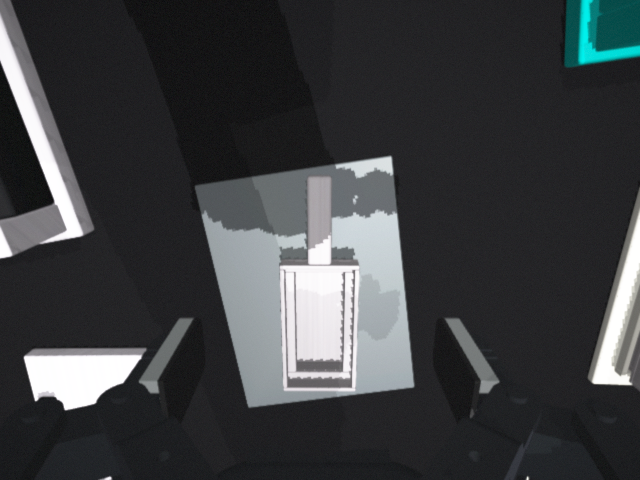

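The tray stands level on the mat, its rim top at 31 mm and its centre at pixel (320,330). The handle runs up from (320,265) to (320,178). Next I go to the handle.

```bash
python3 - <<'E'
from h import *
plan([.4233,.0014,.05],75.06,4)
E
```

```text
p [ 4.351e-01 -4.000e-04  1.389e-01] yaw 75.16 F [-0.1 -0.3  0.2] w 0.0852 t 9.95 j [-0.    0.21 -0.29  1.11  0.    0.26]
err [-11.8   1.8 -88.9] -0.1 tilt [-3.310e-02  6.000e-04 -9.995e-01]
[-0.011, 0.112, -0.001] 0.0002
[-0.011, 0.112, -0.001] 0.0002
[-0.011, 0.112, -0.001] 0.0002
[-0.011, 0.112, -0.001] 0.0002
```

move_arm:
  increments:
    - {"grip": 0.4,"linear": [-0.011,0.112,0],"twist": 0}
    - {"grip": 0.4,"linear": [-0.011,0.112,0],"twist": 0}
    - {"grip": 0.4,"linear": [-0.011,0.112,0],"twist": 0}
    - {"grip": 0.4,"linear": [-0.011,0.1,0],"twist": 0}
    - {"grip": 0.4,"linear": [0,0,0],"twist": 0}

```text
clock: 10.45
eef_pos: [0.4271, 0.0012, 0.047]
tool_rot: [0.703, -0.102, 0.081, -0.7]
ft_force: [-0.1, -0.4, -0.1]
grip_width: 0.051
```

```bash
python3 - <<'E'
from h import *
bot.camera("scene")
plan([.4233,.0014,.011],75.06,3)
E
```

```text
p [0.4282 0.0011 0.0482] yaw 75.13 F [-0.8 -0.4 -0.4] w 0.051 t 10.5 j [ 0.    0.3  -0.44  0.86 -0.    0.26]
err [ -4.9   0.3 -37.2] -0.07 tilt [-2.920e-02 -1.000e-04 -9.996e-01]
[-0.006, 0.062, -0.001] 0.0002
[-0.006, 0.062, -0.001] 0.0002
[-0.006, 0.062, -0.001] 0.0002
```

move_arm:
  increments:
    - {"grip": 0.4,"linear": [-0.01,0.062,0],"twist": 0}
    - {"grip": 0.4,"linear": [-0.01,0.062,0],"twist": 0}
    - {"grip": 0.4,"linear": [-0.008,0.05,0],"twist": 0}
    - {"grip": 0.4,"linear": [0,0.012,0],"twist": 0}
    - {"grip": 0.4,"linear": [0,0,0],"twist": 0}

```text
clock: 11.0
eef_pos: [0.4274, 0.002, 0.0123]
tool_rot: [0.702, -0.1, 0.084, -0.7]
ft_force: [0.9, 0.5, -0.5]
grip_width: 0.0512
```

```bash
python3 - <<'E'
from h import *
bot.camera("scene")
plan([.4233,.0014,.011],75.06,3)
E
```

```text
p [0.4275 0.002  0.0125] yaw 75.09 F [-0.1 -0.1 -0.7] w 0.0517 t 11.05 j [ 0.    0.35 -0.49  0.75 -0.    0.27]
err [-4.2 -0.6 -1.5] -0.03 tilt [-2.260e-02 -4.000e-04 -9.997e-01]
[-0.006, 0.003, -0.003] 0.0001
[-0.006, 0.003, -0.003] 0.0001
[-0.006, 0.003, -0.003] 0.0001
```

move_arm:
  increments:
    - {"grip": 0.6,"linear": [-0.006,0,-0.008],"twist": 0}
    - {"grip": 0.8,"linear": [0,0,0],"twist": 0}
    - {"grip": 1,"linear": [0,0,0],"twist": 0}
    - {"grip": 1,"linear": [0,0,0],"twist": 0}
    - {"grip": 1,"linear": [0,0,0],"twist": 0}

```text
clock: 11.55
eef_pos: [0.4274, 0.0008, 0.0143]
tool_rot: [0.702, -0.098, 0.085, -0.7]
ft_force: [0.0, -0.7, -0.9]
grip_width: 0.0144
```

move_arm:
  increments:
    - {"grip": 1,"linear": [0,0,0],"twist": 0}
    - {"grip": 1,"linear": [0,-0.03,0],"twist": 0}
    - {"grip": 1,"linear": [0,-0.07,0],"twist": 0}
    - {"grip": 1,"linear": [0,-0.1,0],"twist": 0}
    - {"grip": 1,"linear": [0,-0.1,0],"twist": 0}

```text
clock: 12.05
eef_pos: [0.424, 0.0007, 0.0734]
tool_rot: [0.703, -0.102, 0.081, -0.7]
ft_force: [0.8, 0.4, -1.9]
grip_width: 0.0147
```

```bash
cat > tray.py <<'E'
from h import *
import sys
# tray rim plane in tool coords from wrist view
def tray():
    bot.camera("scene"); p,y,o,M=pose(); i,w=cloud("wrist"); np.savez("wristT.npz",i=i,w=w)
    q=((w-p)@M).reshape(-1,3); ok=np.isfinite(q[:,0])
    m=ok&(q[:,0]>.02)&(q[:,0]<.14)&(abs(q[:,2])<.035)&(q[:,1]>-.06)&(q[:,1]<.05)
    return p,y,M,q,m,i
E
python3 - <<'E'
from tray import *
p,y,M,q,m,i=tray(); cv2.imwrite("pics/wrist4.png",i)
print(np.histogram(q[m][:,1],bins=np.arange(-.06,.05,.005)))
plan([.4233,.0014,.13],75.06,3)
print(bot.get_obs()["ft_torque"])
E
```

```text
(array([   0,    0,    0,    0,    0,    0,    0,    0,  581,    5,    0,
          0,    1, 2754,    0,    0,    0,    0,    0,    0,    0]), array([-6.00000000e-02, -5.50000000e-02, -5.00000000e-02, -4.50000000e-02,
       -4.00000000e-02, -3.50000000e-02, -3.00000000e-02, -2.50000000e-02,
       -2.00000000e-02, -1.50000000e-02, -1.00000000e-02, -5.00000000e-03,
       -2.77555756e-17,  5.00000000e-03,  1.00000000e-02,  1.50000000e-02,
        2.00000000e-02,  2.50000000e-02,  3.00000000e-02,  3.50000000e-02,
        4.00000000e-02,  4.50000000e-02]))
p [0.4269 0.0007 0.0751] yaw 75.09 F [ 1.   0.3 -1.3] w 0.0144 t 12.15 j [ 0.    0.26 -0.42  0.92 -0.    0.26]
err [-3.6  0.7 54.9] -0.03 tilt [-2.360e-02 -1.000e-04 -9.997e-01]
[-0.008, -0.091, -0.001] 0.0001
[-0.008, -0.091, -0.001] 0.0001
[-0.008, -0.091, -0.001] 0.0001
[ 0.06279364  0.03247536 -0.0062259 ]
```

View pics/wrist4.png

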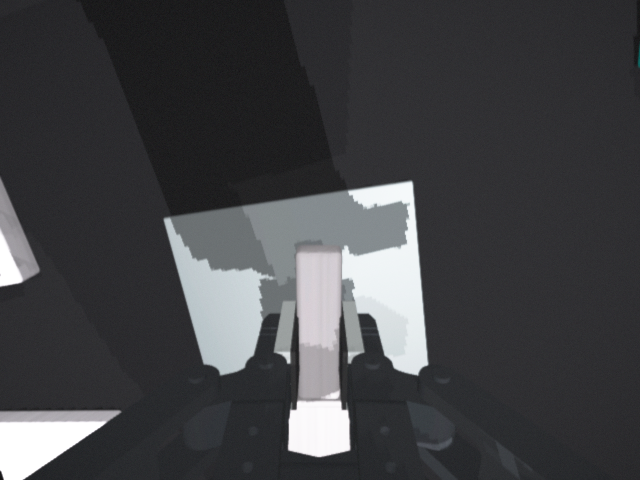

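Held by the handle: the handle bar is at (320,290) between the pads, and the tray lies beneath the gripper. Now I fit the stage precisely from the first clouds, before moving there.

```bash
python3 - <<'E'
from h import *
C=np.array([.571,-.2225])
for n in("scene0","side0","wrist3"):
    f=np.load(n+".npz"); P=f['w'].reshape(-1,3); I=f['i'].reshape(-1,3).astype(int)
    nr=np.linalg.norm(P[:,:2]-C,axis=1)<.125; nr&=~((P[:,0]>.66)&(P[:,1]>-.14))
    nr&=(I.max(1)-I.min(1)<50)
    P=P[nr];I=I[nr]
    for nm,m in(("deckwhite",(P[:,2]>.0085)&(P[:,2]<.0155)&(I.mean(1)>110)),("cheektop",(P[:,2]>.0375)&(P[:,2]<.0425)),("liptop",(P[:,2]>.0495)&(P[:,2]<.0545))):
        if m.sum()<30: continue
        X=P[m][:,:2]; c,s,a=cv2.minAreaRect(X.astype(np.float32)); print(n,nm,m.sum(),np.round(c,4),np.round(s,4),round(a,2),"z",np.median(P[m][:,2]).round(4))
        for yaw in(-14.5,):
            t=np.deg2rad(yaw); u=np.array([np.cos(t),np.sin(t)]); v=np.array([-u[1],u[0]])
            q=(X-C)@np.c_[u,v]; print("   local x",np.percentile(q[:,0],[1,99]).round(4),"y",np.percentile(q[:,1],[1,99]).round(4))
            if nm=="cheektop":
                lo=q[q[:,1]<0,1];hi=q[q[:,1]>0,1]; print("   inner/outer",np.percentile(lo,[2,98]).round(4),np.percentile(hi,[2,98]).round(4))
E
```

```text
scene0 deckwhite 995 [ 0.5636 -0.2203] [0.1018 0.1613] 75.8 z 0.0111
   local x [-0.0868  0.0709] y [-0.0475  0.0505]
scene0 cheektop 456 [ 0.5783 -0.2245] [0.0905 0.1205] 75.02 z 0.0391
   local x [-0.0503  0.067 ] y [-0.044   0.0446]
   inner/outer [-0.0441 -0.0054] [0.0059 0.0446]
scene0 liptop 288 [ 0.6236 -0.2329] [0.0831 0.0275] 76.9 z 0.0511
   local x [0.0404 0.0669] y [-0.0354  0.0424]
side0 deckwhite 690 [ 0.5601 -0.2189] [0.1034 0.162 ] 76.95 z 0.012
   local x [-0.0902  0.0619] y [-0.0483  0.0509]
side0 cheektop 222 [ 0.5734 -0.2215] [0.0945 0.1151] 72.62 z 0.0401
   local x [-0.0536  0.0597] y [-0.0449  0.0458]
   inner/outer [-0.0449 -0.0272] [0.0264 0.0456]
side0 liptop 119 [ 0.6206 -0.2339] [0.0816 0.0273] 75.32 z 0.0517
   local x [0.0373 0.0643] y [-0.0363  0.0403]
wrist3 deckwhite 4574 [ 0.5427 -0.2217] [0.0945 0.1252] 76.19 z 0.0125
   local x [-0.0897 -0.0421] y [-0.0519  0.0352]
```

```bash
cat > handle.py <<'E'
from h import *
def handle(q):
    # q: tool coords HxWx3 ; handle top points behind the fingers
    m=(q[...,0]>-.045)&(q[...,0]<-.012)&(abs(q[...,2])<.0105)&(q[...,1]<-.008)&(q[...,1]>-.035)
    c=q[m]; A=np.c_[c[:,0],np.ones(len(c))]; s=np.linalg.lstsq(A,c[:,1],rcond=None)[0]
    xs=np.arange(-.034,-.012,.002); mid=[np.mean(np.percentile(c[abs(c[:,0]-x)<.001,2],[3,97])) for x in xs if (abs(c[:,0]-x)<.001).sum()>20]
    k=np.polyfit(xs[:len(mid)],mid,1)
    print("handle n",len(c),"end x",np.percentile(c[:,0],.5).round(4),"top y slope/at0",s.round(4),"mid z slope/at0",k.round(4))
E
python3 - <<'E'
from handle import *
p,y,o,M=pose(); w=np.load("wristT.npz")["w"]; handle((w-p)@M)
plan([.60,-.10,.17],76.2,5)
E
```

```text
handle n 3846 end x -0.037 top y slope/at0 [-0.18   -0.0233] mid z slope/at0 [ 0.002 -0.001]
p [0.4269 0.0007 0.0751] yaw 75.09 F [ 1.   0.3 -1.3] w 0.0144 t 12.15 j [ 0.    0.26 -0.42  0.92 -0.    0.26]
err [ 173.1 -100.7   94.9] 1.11 tilt [-2.360e-02 -1.000e-04 -9.997e-01]
[0.191, -0.099, -0.053] -0.0019
[0.191, -0.099, -0.054] -0.0019
[0.191, -0.099, -0.055] -0.0019
[0.19, -0.099, -0.056] -0.0019
[0.19, -0.099, -0.056] -0.0019
```

```bash
sed -i 's/abs(q\[...,2\])<.0105/abs(q[...,2])<.006/' handle.py && python3 - <<'E'
from handle import *
p,y,o,M=pose(); w=np.load("wristT.npz")["w"]; q=(w-p)@M; handle(q)
for x in np.arange(-.04,.0,.005):
    m=(abs(q[...,0]-x)<.0015)&(abs(q[...,2])<.005)&(q[...,1]<.0)&(q[...,1]>-.05); print(round(x,3),m.sum(),np.percentile(q[m][:,1],[5,50,95]).round(4) if m.sum() else '')
m=(q[...,0]>.01)&(q[...,0]<.14)&(abs(q[...,2])<.035)&(q[...,1]>-.06)&(q[...,1]<.05)
c=q[m]; print(np.c_[c[::300]].round(3)[:12])
E
```

```text
handle n 2549 end x -0.037 top y slope/at0 [-0.0835 -0.0205] mid z slope/at0 [-0.0008 -0.    ]
-0.04 0 
-0.035 320 [-0.0193 -0.0183 -0.0141]
-0.03 241 [-0.0195 -0.0187 -0.0177]
-0.025 236 [-0.0197 -0.0188 -0.0179]
-0.02 224 [-0.0197 -0.0187 -0.0178]
-0.015 220 [-0.0198 -0.0189 -0.0179]
-0.01 204 [-0.0196 -0.0188 -0.0181]
-0.005 198 [-0.0197 -0.0189 -0.018 ]
[[ 0.01  -0.018 -0.008]
 [ 0.013 -0.019 -0.   ]
 [ 0.017 -0.018  0.006]
 [ 0.02  -0.02  -0.007]
 [ 0.023 -0.019 -0.007]
 [ 0.047  0.005  0.008]
 [ 0.052  0.006  0.008]
 [ 0.054  0.005 -0.015]
 [ 0.058  0.006 -0.014]
 [ 0.06   0.006 -0.014]
 [ 0.063  0.006 -0.014]
 [ 0.066  0.005 -0.014]]
```

move_arm:
  increments:
    - {"grip": 1,"linear": [0.02,-0.14,-0.02],"twist": 0}
    - {"grip": 1,"linear": [0.12,-0.14,-0.05],"twist": -0.002}
    - {"grip": 1,"linear": [0.18,-0.1,-0.06],"twist": -0.003}
    - {"grip": 1,"linear": [0.19,-0.05,-0.06],"twist": -0.002}
    - {"grip": 1,"linear": [0.19,0,-0.06],"twist": -0.002}

```text
clock: 12.65
eef_pos: [0.5479, -0.0823, 0.156]
tool_rot: [0.703, -0.095, 0.071, -0.701]
ft_force: [0.7, -0.4, -1.6]
grip_width: 0.0141
```

```bash
python3 - <<'E'
from h import *
plan([.60,-.10,.17],76.2,3)
E
```

```text
p [ 0.5479 -0.0823  0.156 ] yaw 76.48 F [ 0.7 -0.4 -1.6] w 0.0141 t 12.65 j [-0.15  0.42  0.05  1.24 -0.    0.09]
err [ 52.1 -17.7  14. ] -0.28 tilt [-3.440e-02  8.000e-04 -9.994e-01]
[0.09, -0.026, -0.009] 0.0008
[0.09, -0.026, -0.008] 0.0008
[0.09, -0.026, -0.008] 0.0008
```

move_arm:
  increments:
    - {"grip": 1,"linear": [0.06,-0.03,-0.01],"twist": 0}
    - {"grip": 1,"linear": [0.06,-0.02,-0.01],"twist": 0}
    - {"grip": 1,"linear": [0.06,0,-0.01],"twist": 0}
    - {"grip": 1,"linear": [0,0,0],"twist": 0}
    - {"grip": 1,"linear": [0,0,0],"twist": 0}

```text
clock: 13.15
eef_pos: [0.5849, -0.1006, 0.157]
tool_rot: [0.703, -0.099, 0.07, -0.701]
ft_force: [-0.1, 0.3, -1.1]
grip_width: 0.0145
```

```bash
python3 - <<'E'
from handle import *
bot.camera("scene")
p,y,o,M=pose(); i,w=cloud("wrist"); np.savez("wrist5.npz",i=i,w=w); cv2.imwrite("pics/wrist5.png",i)
handle((w-p)@M); plan([.60,-.10,.17],76.2,1)
C=np.array([.571,-.2225]); P=w.reshape(-1,3); I=i.reshape(-1,3).astype(int)
nr=(np.linalg.norm(P[:,:2]-C,axis=1)<.125)&(I.max(1)-I.min(1)<50); P=P[nr];I=I[nr]
for nm,m in(("deckwhite",(P[:,2]>.0085)&(P[:,2]<.0165)&(I.mean(1)>110)),("cheektop",(P[:,2]>.0365)&(P[:,2]<.0435)),("liptop",(P[:,2]>.049)&(P[:,2]<.056)),("all",(P[:,2]>.009)&(P[:,2]<.06))):
    if m.sum()<30: continue
    X=P[m][:,:2]; c,s,a=cv2.minAreaRect(X.astype(np.float32)); print(nm,m.sum(),np.round(c,4),np.round(s,4),round(a,2),"z",np.median(P[m][:,2]).round(4))
    t=np.deg2rad(-14); u=np.array([np.cos(t),np.sin(t)]); v=np.array([-u[1],u[0]]); q=(X-C)@np.c_[u,v]; print("   local x",np.percentile(q[:,0],[.5,99.5]).round(4),"y",np.percentile(q[:,1],[.5,99.5]).round(4))
E
```

```text
handle n 2507 end x -0.0366 top y slope/at0 [-0.0873 -0.0192] mid z slope/at0 [ 0.0001 -0.    ]
p [ 0.5847 -0.1004  0.1573] yaw 76.24 F [-0.4  0.3 -1.4] w 0.0149 t 13.25 j [-0.17  0.5   0.18  1.3  -0.01  0.07]
err [15.3  0.4 12.7] -0.04 tilt [-0.041   0.0012 -0.9992]
[0.071, -0.066, 0.02] 0.0004
deckwhite 17493 [ 0.5603 -0.2224] [0.1002 0.1577] 76.2 z 0.0127
   local x [-0.089   0.0595] y [-0.051   0.0469]
cheektop 6137 [ 0.5754 -0.2264] [0.0887 0.1175] 75.97 z 0.0406
   local x [-0.053   0.0553] y [-0.0462  0.0413]
liptop 3671 [ 0.6203 -0.2376] [0.0887 0.0272] 75.79 z 0.0524
   local x [0.0383 0.0646] y [-0.0458  0.0406]
all 32015 [ 0.5601 -0.2226] [0.1005 0.1575] 75.89 z 0.0136
   local x [-0.0886  0.0638] y [-0.05    0.0471]
```

View pics/wrist5.png

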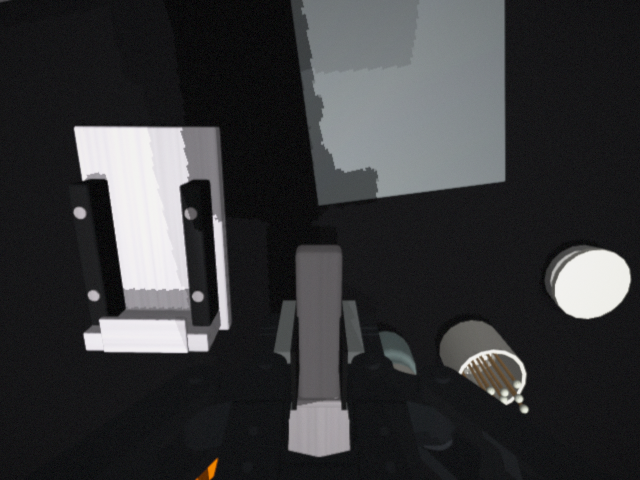

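Wrist view: the small white stage is clear at the left, deck (75–230,127–350), lip at (145,335), channel open towards the top. It fits the listed size, deck 158 x 100 mm (100.2 x 157.7 measured). The jar, pot and dish are intact on the right.

```bash
python3 - <<'E'
from h import *
plan([.4765,-.2017,.11],76.0,5)
E
```

```text
p [ 0.5847 -0.1004  0.1573] yaw 76.24 F [-0.4  0.3 -1.4] w 0.0149 t 13.25 j [-0.17  0.5   0.18  1.3  -0.01  0.07]
err [-108.2 -101.3  -47.3] -0.24 tilt [-0.041   0.0012 -0.9992]
[-0.079, 0.052, -0.124] 0.0004
[-0.079, 0.052, -0.124] 0.0004
[-0.079, 0.052, -0.124] 0.0004
[-0.079, 0.052, -0.124] 0.0004
[-0.079, 0.052, -0.124] 0.0004
```

move_arm:
  increments:
    - {"grip": 1,"linear": [-0.079,0,-0.124],"twist": 0.0004}
    - {"grip": 1,"linear": [-0.09,0.01,-0.14],"twist": 0.0004}
    - {"grip": 1,"linear": [-0.09,0.05,-0.14],"twist": 0.0004}
    - {"grip": 1,"linear": [-0.079,0.05,-0.124],"twist": 0}
    - {"grip": 1,"linear": [-0.05,0.05,-0.07],"twist": 0}

```text
clock: 13.75
eef_pos: [0.4766, -0.1968, 0.1296]
tool_rot: [0.704, -0.096, 0.069, -0.701]
ft_force: [0.9, 0.3, -2.2]
grip_width: 0.0147
```

```bash
python3 - <<'E'
from h import *
bot.camera("scene");bot.camera("scene")
plan([.4765,-.2017,.07],76.0,3)
E
```

```text
p [ 0.475  -0.1965  0.1284] yaw 76.48 F [ 0.4  0.5 -2. ] w 0.0146 t 13.85 j [-0.38  0.37 -0.1   1.14 -0.01 -0.15]
err [  1.5  -5.2 -58.4] -0.48 tilt [-0.0414  0.0018 -0.9991]
[0.008, 0.097, -0.007] 0.0014
[0.008, 0.097, -0.007] 0.0014
[0.008, 0.097, -0.007] 0.0014
```

move_arm:
  increments:
    - {"grip": 1,"linear": [0.004,0.09,-0.01],"twist": 0.002}
    - {"grip": 1,"linear": [0.004,0.1,-0.01],"twist": 0.002}
    - {"grip": 1,"linear": [0.004,0.09,-0.008],"twist": 0.001}
    - {"grip": 1,"linear": [0,0,0],"twist": 0}
    - {"grip": 1,"linear": [0,0,0],"twist": 0}

```text
clock: 14.35
eef_pos: [0.4766, -0.2003, 0.0745]
tool_rot: [0.703, -0.098, 0.074, -0.701]
ft_force: [0.3, 0.3, -2.1]
grip_width: 0.0147
```

```bash
cat > st.py <<'E'
from handle import *
import sys
bot.camera("scene")
p,y,o,M=pose(); i,w=cloud("wrist"); np.savez("wristS.npz",i=i,w=w); handle((w-p)@M)
O=np.array([.5709,-.2252]); u=np.array([.9703,-.2419]); v=-u[::-1]*[1,-1]; v=np.array([.2419,.9703])
d=p[:2]-O; print("stage-frame TCP x,y mm",(d@u*1000).round(1),(d@v*1000).round(1),"tray origin x",(d@u*1000+73.3).round(1))
t=O+u*float(sys.argv[1])/1000; plan([t[0],t[1],float(sys.argv[2])],76.0,int(sys.argv[3]))
E
python3 st.py -98 .045 3
```

```text
handle n 2536 end x -0.0366 top y slope/at0 [-0.1024 -0.0195] mid z slope/at0 [0.002  0.0001]
stage-frame TCP x,y mm -97.7 1.4 tray origin x -24.4
p [ 0.4766 -0.2005  0.0748] yaw 76.03 F [-0.3  0.3 -2.3] w 0.0146 t 14.45 j [-0.39  0.42 -0.17  1.01 -0.01 -0.15]
err [ -0.8  -1.  -29.8] -0.03 tilt [-3.360e-02  7.000e-04 -9.994e-01]
[0.001, 0.05, -0.002] 0.0001
[0.001, 0.05, -0.002] 0.0001
[0.001, 0.05, -0.002] 0.0001
```

move_arm:
  increments:
    - {"grip": 1,"linear": [0,0.05,-0.004],"twist": 0}
    - {"grip": 1,"linear": [0,0.05,-0.004],"twist": 0}
    - {"grip": 1,"linear": [0,0.05,-0.003],"twist": 0}
    - {"grip": 1,"linear": [0,0,0],"twist": 0}
    - {"grip": 1,"linear": [0,0,0],"twist": 0}

```text
clock: 14.95
eef_pos: [0.4767, -0.2029, 0.0442]
tool_rot: [0.703, -0.096, 0.075, -0.7]
ft_force: [1.1, -0.0, -2.5]
grip_width: 0.0144
```

```bash
python3 st.py -98 .025 3
```

```text
handle n 2534 end x -0.0366 top y slope/at0 [-0.1022 -0.0195] mid z slope/at0 [-0.0035 -0.0001]
stage-frame TCP x,y mm -97.0 -1.1 tray origin x -23.7
p [ 0.4767 -0.2028  0.0445] yaw 76.07 F [-0.1 -1.  -1.6] w 0.0145 t 15.05 j [-0.4   0.45 -0.21  0.93 -0.01 -0.15]
err [ -0.9   1.3 -19.5] -0.07 tilt [-2.970e-02 -8.000e-04 -9.996e-01]
[-0.001, 0.032, 0.002] 0.0002
[-0.001, 0.032, 0.002] 0.0002
[-0.001, 0.032, 0.002] 0.0002
```

move_arm:
  increments:
    - {"grip": 1,"linear": [0,0.032,0.003],"twist": 0}
    - {"grip": 1,"linear": [0,0.032,0.002],"twist": 0}
    - {"grip": 1,"linear": [0,0.02,0.001],"twist": 0}
    - {"grip": 1,"linear": [0,0,0],"twist": 0}
    - {"grip": 1,"linear": [0,0,0],"twist": 0}

```text
clock: 15.55
eef_pos: [0.4769, -0.2018, 0.0266]
tool_rot: [0.703, -0.096, 0.076, -0.7]
ft_force: [0.0, -0.3, -1.6]
grip_width: 0.0142
```

```bash
python3 st.py -98 .021 3
```

```text
handle n 2544 end x -0.0366 top y slope/at0 [-0.104  -0.0195] mid z slope/at0 [0.0024 0.0001]
stage-frame TCP x,y mm -96.9 0.0 tray origin x -23.6
p [ 0.477  -0.2018  0.0268] yaw 76.07 F [-0.8  0.5 -2.2] w 0.0142 t 15.65 j [-0.39  0.47 -0.23  0.89 -0.01 -0.15]
err [-1.2  0.3 -5.8] -0.07 tilt [-0.0285 -0.0012 -0.9996]
[-0.002, 0.01, 0.0] 0.0002
[-0.002, 0.01, 0.0] 0.0002
[-0.002, 0.01, 0.0] 0.0002
```

move_arm:
  increments:
    - {"grip": 1,"linear": [0,0.015,0],"twist": 0}
    - {"grip": 1,"linear": [0,0.015,0],"twist": 0}
    - {"grip": 1,"linear": [0,0.012,0],"twist": 0}
    - {"grip": 1,"linear": [0,0,0],"twist": 0}
    - {"grip": 1,"linear": [0,0,0],"twist": 0}

```text
clock: 16.15
eef_pos: [0.478, -0.2023, 0.0242]
tool_rot: [0.704, -0.094, 0.078, -0.7]
ft_force: [-0.2, -0.4, -2.7]
grip_width: 0.0146
```

```bash
python3 st.py -71 .021 5
```

```text
handle n 2545 end x -0.0366 top y slope/at0 [-0.1026 -0.0195] mid z slope/at0 [-0.0086 -0.0002]
stage-frame TCP x,y mm -95.6 -0.3 tray origin x -22.3
p [ 0.4779 -0.2023  0.0237] yaw 76.07 F [-0.2  0.3 -0.3] w 0.0149 t 16.25 j [-0.39  0.48 -0.24  0.88 -0.01 -0.15]
err [24.1 -5.7 -2.7] -0.07 tilt [-0.0238 -0.003  -0.9997]
[0.025, 0.002, 0.0] 0.0001
[0.025, 0.002, 0.0] 0.0001
[0.025, 0.002, 0.0] 0.0001
[0.025, 0.002, 0.0] 0.0001
[0.025, 0.002, 0.0] 0.0001
```

move_arm:
  increments:
    - {"grip": 1,"linear": [0.025,0.004,0.001],"twist": 0}
    - {"grip": 1,"linear": [0.025,0.004,0.001],"twist": 0}
    - {"grip": 1,"linear": [0.025,0.004,0],"twist": 0}
    - {"grip": 1,"linear": [0.02,0.004,0],"twist": 0}
    - {"grip": 1,"linear": [0,0,0],"twist": 0}

```text
clock: 16.75
eef_pos: [0.4821, -0.2032, 0.0237]
tool_rot: [0.703, -0.105, 0.068, -0.7]
ft_force: [1.3, -0.2, 1.5]
grip_width: 0.0143
```

```bash
python3 st.py -71 .021 5
```

```text
handle n 2525 end x -0.0366 top y slope/at0 [-0.1181 -0.0192] mid z slope/at0 [ 0.0005 -0.    ]
stage-frame TCP x,y mm -91.2 -0.1 tray origin x -17.9
p [ 0.4823 -0.2032  0.0234] yaw 76.0 F [-3.2  0.3  2.6] w 0.0147 t 16.85 j [-0.39  0.5  -0.19  0.92 -0.02 -0.14]
err [19.7 -4.8 -2.4] 0.0 tilt [-0.0518  0.0029 -0.9987]
[0.02, 0.001, 0.0] -0.0
[0.02, 0.001, 0.0] -0.0
[0.02, 0.001, 0.0] -0.0
[0.02, 0.001, 0.0] -0.0
[0.02, 0.001, 0.0] -0.0
```

The tray slid only 4 mm and the tool pitched instead (nose dug in). I'll release it in the channel so it lies flat, and check what is behind the handle.

move_arm:
  increments:
    - {"grip": 0.7,"linear": [0,0,0],"twist": 0}
    - {"grip": 0.6,"linear": [0,0,0],"twist": 0}
    - {"grip": 0.6,"linear": [0,0,0],"twist": 0}
    - {"grip": 0.6,"linear": [0,-0.05,0],"twist": 0}
    - {"grip": 0.6,"linear": [0,-0.15,0],"twist": 0}

```text
clock: 17.35
eef_pos: [0.482, -0.2023, 0.0592]
tool_rot: [0.702, -0.108, 0.065, -0.701]
ft_force: [-0.5, 0.6, -0.0]
grip_width: 0.034
```

move_arm:
  increments:
    - {"grip": 0.6,"linear": [0,-0.15,0],"twist": 0}
    - {"grip": 0.6,"linear": [0,-0.1,0],"twist": 0}
    - {"grip": 0.6,"linear": [-0.05,-0.05,0],"twist": 0}
    - {"grip": 0.6,"linear": [0,0,0],"twist": 0}
    - {"grip": 0.6,"linear": [0,0,0],"twist": 0}

```text
clock: 17.85
eef_pos: [0.4776, -0.201, 0.1267]
tool_rot: [0.703, -0.105, 0.067, -0.7]
ft_force: [-0.7, -0.2, -0.1]
grip_width: 0.0341
```

```bash
cat > see.py <<'E'
from h import *
bot.camera("scene")
p,y,o,M=pose(); i,w=cloud("wrist"); np.savez("wristV.npz",i=i,w=w); cv2.imwrite("pics/wristV.png",i)
O=np.array([.5709,-.2252]); B=np.c_[[.9703,-.2419],[.2419,.9703]]
P=w.reshape(-1,3); I=i.reshape(-1,3).astype(int); q=(P[:,:2]-O)@B; z=P[:,2]
m=(abs(q[:,1])<.007)&(q[:,0]>-.16)&(q[:,0]<-.06)&(z>.025)&(z<.055)
if m.sum()>20: print("handle n",m.sum(),"x",np.percentile(q[m,0],[.5,2,98]).round(4),"top z",np.percentile(z[m],[5,50,95]).round(4), "slope",np.polyfit(q[m&(z>.036),0],z[m&(z>.036)],1).round(4))
m=(q[:,0]<-.118)&(q[:,0]>-.28)&(abs(q[:,1])<.1)&(z>.006)&(z<.11)
if m.sum()>20: print("behind: n",m.sum(),"max x",np.percentile(q[m,0],[50,95,99.5]).round(4),"z",np.percentile(z[m],[50,99]).round(3))
for zl,zh in((.006,.03),(.03,.055),(.055,.1)):
    k=m&(z>zl)&(z<zh)&(abs(q[:,1])<.06)
    if k.sum()>20: print("  z",zl,zh,k.sum(),"max x",np.percentile(q[k,0],[99,99.9]).round(4))
m=(q[:,0]<.036)&(q[:,0]>-.06)&(abs(q[:,1])<.029)&(z>.036)&(z<.044)
if m.sum()>20: c,s,a=cv2.minAreaRect(P[m][:,:2].astype(np.float32)); print("rim",m.sum(),(q[m].min(0)).round(4),q[m].max(0).round(4),np.median(z[m]).round(4),round(a,2))
plan([.4765,-.2017,.12],76,1)
E
python3 see.py; python3 - <<'E'
import numpy as np
O=np.array([.5709,-.2252]); B=np.c_[[.9703,-.2419],[.2419,.9703]]
for n in("wrist5","wrist3","scene0"):
    P=np.load(f"{n}.npz")["w"].reshape(-1,3); q=(P[:,:2]-O)@B; z=P[:,2]
    for zl,zh in((.006,.03),(.03,.055),(.055,.1)):
        k=(q[:,0]<-.1)&(q[:,0]>-.3)&(abs(q[:,1])<.06)&(z>zl)&(z<zh)
        if k.sum()>10: print(n,zl,k.sum(),np.percentile(q[k,0],[50,99,100]).round(3))
E
```

```text
handle n 2283 x [-0.1271 -0.1268 -0.0658] top z [0.0392 0.0406 0.0417] slope [0.0005 0.0406]
behind: n 27197 max x [-0.2007 -0.1762 -0.1211] z [0.073 0.076]
  z 0.006 0.03 3289 max x [-0.1762 -0.1751]
  z 0.03 0.055 999 max x [-0.1184 -0.1182]
  z 0.055 0.1 12948 max x [-0.1826 -0.1809]
rim 1729 [-0.06   -0.0278] [0.0332 0.0264] 0.0402 76.14
p [ 0.4773 -0.2009  0.126 ] yaw 76.0 F [ 0.   0.7 -0.8] w 0.0341 t 17.95 j [-0.39  0.39 -0.08  1.16 -0.02 -0.14]
err [-0.8 -0.8 -6. ] -0.0 tilt [-0.0552  0.0039 -0.9985]
[-0.001, 0.03, -0.005] 0.0
wrist3 0.006 6528 [-0.248 -0.188 -0.183]
wrist3 0.03 3482 [-0.228 -0.194 -0.192]
wrist3 0.055 1297 [-0.206 -0.193 -0.192]
scene0 0.006 602 [-0.19  -0.174 -0.171]
scene0 0.03 544 [-0.192 -0.179 -0.175]
scene0 0.055 506 [-0.193 -0.179 -0.176]
```

View pics/wristV.png

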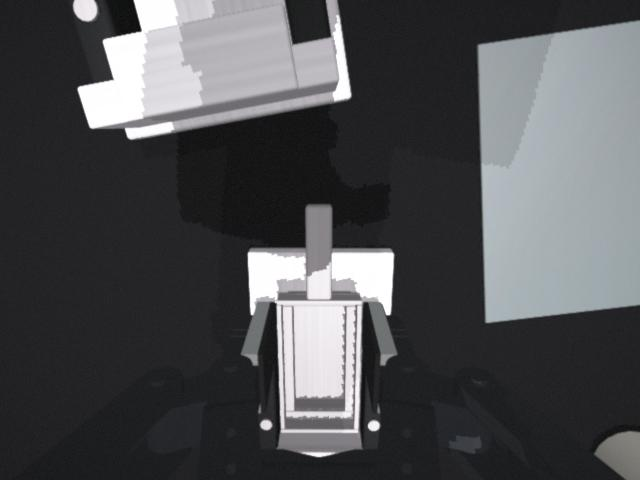

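Tray level in the channel: handle from (318,205) to (318,300), end at stage x = −127 mm, with 17 mm to go (home is −110). About 49 mm is free behind it before the large stage. I'll push the handle end with closed fingers.

```bash
cat > to.py <<'E'
from h import *
import sys
a=list(map(float,sys.argv[1:])); bot.camera("scene")
O=np.array([.5709,-.2252]); B=np.c_[[.9703,-.2419],[.2419,.9703]]
p,y,o,M=pose(); print("stage xy mm",((p[:2]-O)@B*1000).round(1))
t=O+B@[a[0]/1000,a[1]/1000]; plan([*t,a[2]],76,int(a[3]))
E
python3 to.py -146 0 .07 3
```

```text
stage xy mm [-96.7   1. ]
p [ 0.4773 -0.2008  0.1258] yaw 76.01 F [ 0.2 -0.  -0.6] w 0.0344 t 18.0 j [-0.39  0.39 -0.08  1.16 -0.02 -0.14]
err [-48.   11.  -55.8] -0.01 tilt [-0.0556  0.004  -0.9984]
[-0.077, 0.097, -0.001] 0.0
[-0.077, 0.097, -0.001] 0.0
[-0.077, 0.097, -0.001] 0.0
```

move_arm:
  increments:
    - {"grip": 1,"linear": [-0.09,0.02,-0.002],"twist": 0}
    - {"grip": 1,"linear": [-0.09,0.06,-0.002],"twist": 0}
    - {"grip": 1,"linear": [-0.06,0.1,0],"twist": 0}
    - {"grip": 1,"linear": [-0.02,0.09,0],"twist": 0}
    - {"grip": 1,"linear": [0,0,0],"twist": 0}

```text
clock: 18.5
eef_pos: [0.4196, -0.1873, 0.0689]
tool_rot: [0.702, -0.108, 0.064, -0.701]
ft_force: [0.4, -0.0, 0.3]
grip_width: 0.0001
```

```bash
python3 to.py -146 0 .028 3
```

```text
stage xy mm [-154.8    0. ]
p [ 0.4207 -0.1877  0.07  ] yaw 76.02 F [-0.2 -0.8 -0.5] w 0.0 t 18.55 j [-0.41  0.35 -0.3   0.98 -0.02 -0.16]
err [  8.5  -2.2 -42. ] -0.02 tilt [-0.0606  0.0062 -0.9981]
[0.019, 0.069, 0.001] 0.0001
[0.019, 0.069, 0.001] 0.0001
[0.019, 0.069, 0.001] 0.0001
```

move_arm:
  increments:
    - {"grip": 1,"linear": [0.016,0.06,0],"twist": 0}
    - {"grip": 1,"linear": [0.012,0.07,0],"twist": 0}
    - {"grip": 1,"linear": [0.012,0.07,0],"twist": 0}
    - {"grip": 1,"linear": [0,0.01,0],"twist": 0}
    - {"grip": 1,"linear": [0,0,0],"twist": 0}

```text
clock: 19.05
eef_pos: [0.4314, -0.1913, 0.0267]
tool_rot: [0.703, -0.105, 0.067, -0.701]
ft_force: [0.1, -0.0, 0.2]
grip_width: -0.0001
```

```bash
python3 to.py -121 0 .028 5
```

```text
stage xy mm [-143.5   -0.9]
p [ 0.4315 -0.1913  0.0269] yaw 76.05 F [ 0.3 -0.8 -0.3] w -0.0001 t 19.1 j [-0.41  0.42 -0.33  0.87 -0.02 -0.16]
err [22.  -4.6  1.1] -0.05 tilt [-0.0542  0.0036 -0.9985]
[0.022, -0.002, 0.001] 0.0001
[0.022, -0.002, 0.001] 0.0001
[0.022, -0.002, 0.001] 0.0001
[0.022, -0.002, 0.001] 0.0001
[0.022, -0.002, 0.001] 0.0001
```

move_arm:
  increments:
    - {"grip": 1,"linear": [0.03,0,0.002],"twist": 0}
    - {"grip": 1,"linear": [0.03,-0.001,0.001],"twist": 0}
    - {"grip": 1,"linear": [0.03,-0.001,0],"twist": 0}
    - {"grip": 1,"linear": [0.02,-0.001,0],"twist": 0}
    - {"grip": 1,"linear": [0,0,0],"twist": 0}

```text
clock: 19.6
eef_pos: [0.4539, -0.1961, 0.0275]
tool_rot: [0.703, -0.106, 0.066, -0.701]
ft_force: [-1.4, 0.6, -1.0]
grip_width: 0.0001
```

```bash
python3 to.py -119 0 .028 5
```

```text
stage xy mm [-1.206e+02 -1.000e-01]
p [ 0.4539 -0.1961  0.0275] yaw 76.05 F [-2.1  1.1 -0.3] w -0.0003 t 19.65 j [-0.4   0.45 -0.27  0.9  -0.02 -0.15]
err [ 1.5 -0.3  0.5] -0.05 tilt [-0.0559  0.004  -0.9984]
[0.002, -0.001, 0.0] 0.0001
[0.002, -0.001, 0.0] 0.0001
[0.002, -0.001, 0.0] 0.0001
[0.002, -0.001, 0.0] 0.0001
[0.002, -0.001, 0.0] 0.0001
```

move_arm:
  increments:
    - {"grip": 1,"linear": [0.03,0,0],"twist": 0}
    - {"grip": 1,"linear": [0.04,0,0],"twist": 0}
    - {"grip": 1,"linear": [0.05,0,0],"twist": 0}
    - {"grip": 1,"linear": [0.05,0,0],"twist": 0}
    - {"grip": 1,"linear": [0.05,0,0],"twist": 0}

```text
clock: 20.15
eef_pos: [0.453, -0.1954, 0.0212]
tool_rot: [-0.697, 0.137, -0.036, 0.702]
ft_force: [-23.0, 6.0, 21.6]
grip_width: 0.0002
```

```bash
python3 to.py -119 0 .028 1
```

```text
stage xy mm [-121.6    0.4]
p [ 0.453  -0.1954  0.0209] yaw 75.93 F [-22.    5.3  19.1] w 0.0001 t 20.2 j [-0.39  0.52 -0.18  1.01 -0.03 -0.14]
err [ 2.5 -1.   7.1] 0.07 tilt [-0.1426  0.025  -0.9895]
[0.008, -0.037, -0.002] -0.0006
```

Firm stop (24 N, no further travel). Backing away, then checking.

move_arm:
  increments:
    - {"grip": 1,"linear": [-0.04,0,0],"twist": 0}
    - {"grip": 1,"linear": [-0.06,-0.01,0],"twist": 0}
    - {"grip": 1,"linear": [-0.02,-0.08,0],"twist": 0}
    - {"grip": 1,"linear": [0,-0.14,0],"twist": 0}
    - {"grip": 1,"linear": [0,-0.14,0],"twist": 0}

```text
clock: 20.7
eef_pos: [0.4367, -0.1903, 0.0974]
tool_rot: [-0.697, 0.139, -0.034, 0.703]
ft_force: [1.2, 0.7, -0.2]
grip_width: -0.0002
```

```bash
python3 to.py -119 0 .12 3
```

```text
stage xy mm [-135.    1.]
p [ 0.4401 -0.1916  0.1021] yaw 75.89 F [ 1. -0.  3.] w 0.0002 t 20.75 j [-0.39  0.4  -0.13  1.18 -0.03 -0.14]
err [15.3 -4.8 17.9] 0.11 tilt [-0.1382  0.0238 -0.9901]
[0.022, -0.033, -0.002] -0.0003
[0.022, -0.033, -0.002] -0.0003
[0.022, -0.033, -0.002] -0.0003
```

move_arm:
  increments:
    - {"grip": 0.5,"linear": [0,-0.1,0],"twist": 0}
    - {"grip": 0.5,"linear": [0,-0.1,0],"twist": 0}
    - {"grip": 0.5,"linear": [0,-0.08,0],"twist": 0}
    - {"grip": 0.5,"linear": [0,0,0],"twist": 0}
    - {"grip": 0.5,"linear": [0,0,0],"twist": 0}

```text
clock: 21.25
eef_pos: [0.4528, -0.1946, 0.1634]
tool_rot: [-0.699, 0.13, -0.044, 0.701]
ft_force: [0.2, -0.3, -0.4]
grip_width: 0.0424
```

```bash
python3 see.py; cp pics/wristV.png pics/wristV2.png; python3 - <<'E'
from h import *
O=np.array([.5709,-.2252]); B=np.c_[[.9703,-.2419],[.2419,.9703]]
for n in("scene","side"):
    i,w=cloud(n); np.savez(n+"9.npz",i=i,w=w)
    if n=="scene": s=i
    # changes vs start for bystanders & pile
    a=np.load(n+"0.npz")["w"]
    for k,c,r in(("jar",(.72,-.065),.03),("pot",(.735,.005),.035),("dish",(.68,.09),.035),("pile",(.54,.245),.12)):
        for W,t in((a,"0"),(w,"9")):
            P=W.reshape(-1,3); m=(np.linalg.norm(P[:,:2]-c,axis=1)<r)&(P[:,2]>.012); print(n,k,t,m.sum(),P[m].mean(0).round(4))
cv2.imwrite("pics/scene9.png",np.hstack([cv2.resize(s[230:310,145:265],(396,264),interpolation=2),cv2.resize(s[240:350,395:505],(396,264),interpolation=2)]))
E
```

```text
handle n 1361 x [-0.1102 -0.1099 -0.0612] top z [0.0351 0.0375 0.0396] slope [0.0616 0.043 ]
behind: n 26413 max x [-0.2231 -0.1818 -0.173 ] z [0.057 0.075]
  z 0.006 0.03 6310 max x [-0.1781 -0.1759]
  z 0.03 0.055 161 max x [-0.181  -0.1806]
  z 0.055 0.1 10233 max x [-0.184  -0.1817]
rim 1315 [-0.06   -0.0277] [0.0355 0.0264] 0.0404 75.94
p [ 0.4523 -0.1945  0.163 ] yaw 75.89 F [-0.2  0.1 -0.1] w 0.0425 t 21.35 j [-0.39  0.36 -0.02  1.31 -0.03 -0.14]
err [ 24.2  -7.2 -43. ] 0.11 tilt [-0.1224  0.0183 -0.9923]
[0.152, 0.198, -0.003] -0.001
scene jar 0 827 [ 0.7164 -0.0689  0.0434]
scene jar 9 835 [ 0.7163 -0.0689  0.0434]
scene pot 0 913 [0.7304 0.002  0.0371]
scene pot 9 911 [0.7304 0.0019 0.0371]
scene dish 0 704 [0.678  0.0901 0.018 ]
scene dish 9 701 [0.6779 0.0901 0.018 ]
scene pile 0 3076 [0.5579 0.2432 0.0518]
scene pile 9 2833 [0.5496 0.2447 0.0427]
side jar 0 262 [ 0.7042 -0.062   0.0436]
side jar 9 257 [ 0.7043 -0.0626  0.0444]
side pot 0 327 [0.7217 0.0044 0.0387]
side pot 9 329 [0.7216 0.0045 0.0385]
side dish 0 311 [0.6724 0.0914 0.0188]
side dish 9 311 [0.6725 0.0914 0.0189]
side pile 0 2818 [0.5317 0.2545 0.0526]
side pile 9 2512 [0.5292 0.2538 0.0457]
```

View pics/wristV2.png

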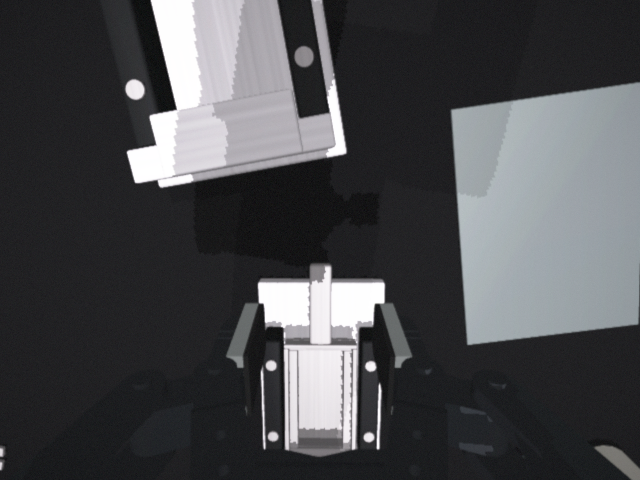

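View pics/scene9.png

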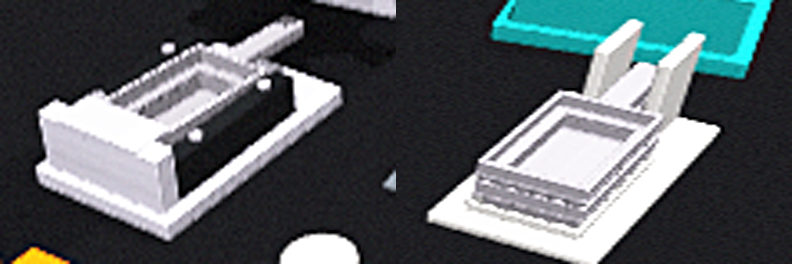

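The tray is home lengthwise (handle end at −110.2 mm). However, the handle shows a slope, so I check whether it is pitched nose-up.

```bash
cat > lev.py <<'E'
from h import *
import sys
O=np.array([.5709,-.2252]); B=np.c_[[.9703,-.2419],[.2419,.9703]]
for n in sys.argv[1:]:
    P=np.load(n+".npz")["w"].reshape(-1,3); q=(P[:,:2]-O)@B; z=P[:,2]
    for nm,m in(("deck",(q[:,0]<-.057)&(q[:,0]>-.087)&(abs(q[:,1])>.014)&(abs(q[:,1])<.045)&(z<.022)&(z>.004)),
      ("handle",(abs(q[:,1])<.006)&(q[:,0]>-.107)&(q[:,0]<-.055)&(z>.03)&(z<.05)),
      ("rim sides",(abs(q[:,1])>.0245)&(abs(q[:,1])<.0265)&(q[:,0]>-.045)&(q[:,0]<.03)&(z>.034)&(z<.055)),
      ("floor",(abs(q[:,1])<.015)&(q[:,0]>-.038)&(q[:,0]<.03)&(z>.006)&(z<.03))):
        if m.sum()>30:
            k=np.polyfit(q[m,0],z[m],1); print(n,nm,m.sum(),"slope deg",np.rad2deg(k[0]).round(2),"z med",np.median(z[m]).round(4),"z@-.1/-.05/.03",np.polyval(k,[-.1,-.05,.03]).round(4))
E
cp wristV.npz wV2.npz; python3 lev.py wV2 scene9 side9
```

```text
wV2 deck 2692 slope deg -0.09 z med 0.0126 z@-.1/-.05/.03 [0.0127 0.0126 0.0125]
wV2 handle 1104 slope deg 4.04 z med 0.0379 z@-.1/-.05/.03 [0.0366 0.0401 0.0458]
wV2 rim sides 560 slope deg 3.17 z med 0.0427 z@-.1/-.05/.03 [0.0371 0.0399 0.0443]
wV2 floor 2725 slope deg 3.96 z med 0.0184 z@-.1/-.05/.03 [0.0116 0.0151 0.0206]
scene9 deck 76 slope deg -0.52 z med 0.011 z@-.1/-.05/.03 [0.0113 0.0108 0.0101]
scene9 handle 67 slope deg 4.3 z med 0.0366 z@-.1/-.05/.03 [0.0347 0.0385 0.0445]
scene9 floor 85 slope deg 0.02 z med 0.0163 z@-.1/-.05/.03 [0.017 0.017 0.017]
side9 deck 86 slope deg 1.39 z med 0.0126 z@-.1/-.05/.03 [0.0117 0.0129 0.0149]
side9 handle 57 slope deg 2.27 z med 0.0372 z@-.1/-.05/.03 [0.036  0.038  0.0411]
side9 rim sides 37 slope deg 1.77 z med 0.0397 z@-.1/-.05/.03 [0.0363 0.0378 0.0403]
side9 floor 41 slope deg 6.19 z med 0.0186 z@-.1/-.05/.03 [0.0076 0.013  0.0217]
```

The clouds agree the tray is wedged about 4° nose-up under the lip; my push pressed the handle tail down. I'll level it by pressing lightly on the tray floor near the front with closed fingers, then re-check.

```bash
python3 to.py 8 0 .12 5
```

```text
stage xy mm [-123.1    1.2]
p [ 0.4517 -0.1942  0.1625] yaw 75.89 F [ 0.4 -0.5 -0.5] w 0.043 t 21.5 j [-0.39  0.36 -0.02  1.31 -0.03 -0.14]
err [126.9 -32.9 -42.5] 0.11 tilt [-0.1244  0.0191 -0.9921]
[0.135, 0.026, -0.0] -0.0002
[0.135, 0.026, -0.001] -0.0002
[0.135, 0.026, -0.001] -0.0002
[0.135, 0.026, -0.001] -0.0002
[0.135, 0.026, -0.001] -0.0002
```

move_arm:
  increments:
    - {"grip": 1,"linear": [0.12,0.01,0],"twist": 0}
    - {"grip": 1,"linear": [0.15,0.02,0],"twist": 0}
    - {"grip": 1,"linear": [0.15,0.03,-0.001],"twist": 0}
    - {"grip": 1,"linear": [0.13,0.03,-0.001],"twist": 0}
    - {"grip": 1,"linear": [0.06,0.02,-0.001],"twist": 0}

```text
clock: 22.0
eef_pos: [0.5667, -0.2242, 0.1211]
tool_rot: [-0.698, 0.134, -0.041, 0.702]
ft_force: [-0.4, -0.6, -0.6]
grip_width: -0.0001
```

```bash
bash -c 'python3 -c "
from h import *
bot.camera(\"scene\")"'; python3 to.py 8 0 .06 4
```

```text
stage xy mm [-5.4  0. ]
p [ 0.5657 -0.2239  0.1204] yaw 75.85 F [-0.4  0.6  0.4] w 0.0004 t 22.1 j [-0.36  0.62  0.29  1.37 -0.03 -0.11]
err [ 13.   -3.2 -60.4] 0.15 tilt [-0.1313  0.0217 -0.9911]
[0.027, 0.073, 0.001] -0.0003
[0.027, 0.073, 0.001] -0.0003
[0.027, 0.073, 0.001] -0.0003
[0.027, 0.073, 0.001] -0.0003
```

move_arm:
  increments:
    - {"grip": 1,"linear": [0.025,0.073,0],"twist": 0}
    - {"grip": 1,"linear": [0.025,0.073,0],"twist": 0}
    - {"grip": 1,"linear": [0.025,0.073,0],"twist": 0}
    - {"grip": 1,"linear": [0.02,0.06,0],"twist": 0}
    - {"grip": 1,"linear": [0,0,0],"twist": 0}

```text
clock: 22.6
eef_pos: [0.574, -0.2266, 0.0564]
tool_rot: [-0.698, 0.136, -0.038, 0.702]
ft_force: [1.1, -0.1, 0.4]
grip_width: 0.0003
```

```bash
python3 to.py 8 0 .02 4
```

```text
stage xy mm [ 3.5 -0.7]
p [ 0.5742 -0.2267  0.0573] yaw 75.83 F [ 0.9  0.9 -0.5] w -0.0002 t 22.65 j [-0.36  0.69  0.25  1.26 -0.03 -0.11]
err [  4.5  -0.4 -37.3] 0.17 tilt [-0.1351  0.0232 -0.9906]
[0.012, 0.045, 0.001] -0.0004
[0.012, 0.045, 0.001] -0.0004
[0.012, 0.045, 0.001] -0.0004
[0.012, 0.045, 0.001] -0.0004
```

move_arm:
  increments:
    - {"grip": 1,"linear": [0.014,0.05,0],"twist": 0}
    - {"grip": 1,"linear": [0.014,0.05,0],"twist": 0}
    - {"grip": 1,"linear": [0.012,0.04,0],"twist": 0}
    - {"grip": 1,"linear": [0.006,0.02,0],"twist": 0}
    - {"grip": 1,"linear": [0,0,0],"twist": 0}

```text
clock: 23.15
eef_pos: [0.58, -0.2288, 0.0231]
tool_rot: [-0.698, 0.135, -0.04, 0.702]
ft_force: [0.4, -0.4, 1.0]
grip_width: -0.0
```

```bash
python3 to.py 8 0 .02 1
```

```text
stage xy mm [ 9.8 -1.3]
p [ 0.5801 -0.2288  0.0234] yaw 75.82 F [ 0.5 -0.2 -0. ] w -0.0 t 23.2 j [-0.36  0.73  0.23  1.2  -0.03 -0.11]
err [-1.4  1.6 -3.4] 0.18 tilt [-0.1321  0.022  -0.991 ]
[-0.007, 0.018, 0.006] -0.0016
```

move_arm:
  increments:
    - {"grip": 1,"linear": [0.003,0.025,0],"twist": 0}
    - {"grip": 1,"linear": [0.004,0.03,0],"twist": 0}
    - {"grip": 1,"linear": [0.004,0.035,0],"twist": 0}
    - {"grip": 1,"linear": [0.004,0.035,0],"twist": 0}
    - {"grip": 1,"linear": [0.004,0.035,0],"twist": 0}

```text
clock: 23.7
eef_pos: [0.5802, -0.2291, 0.0155]
tool_rot: [-0.699, 0.132, -0.043, 0.701]
ft_force: [-10.9, 4.9, 31.1]
grip_width: 0.0003
```

```bash
python3 to.py 8 0 .02 1
```

```text
stage xy mm [10.  -1.5]
p [ 0.5803 -0.2291  0.0155] yaw 75.86 F [-9.5  5.2 31.7] w 0.0002 t 23.75 j [-0.36  0.73  0.21  1.17 -0.03 -0.11]
err [-1.6  2.   4.5] 0.14 tilt [-0.1237  0.0184 -0.9922]
[-0.013, -0.021, 0.007] -0.0013
```

move_arm:
  increments:
    - {"grip": 1,"linear": [0,-0.03,0],"twist": 0}
    - {"grip": 1,"linear": [-0.01,-0.1,0],"twist": 0}
    - {"grip": 1,"linear": [-0.02,-0.15,0],"twist": 0}
    - {"grip": 1,"linear": [-0.05,-0.15,0],"twist": 0}
    - {"grip": 1,"linear": [-0.1,-0.1,0],"twist": 0}

```text
clock: 24.25
eef_pos: [0.5583, -0.2218, 0.1285]
tool_rot: [-0.699, 0.131, -0.043, 0.701]
ft_force: [-0.2, -0.0, 0.6]
grip_width: 0.0001
```

move_arm:
  increments:
    - {"grip": 1,"linear": [-0.15,-0.1,0],"twist": 0}
    - {"grip": 1,"linear": [-0.15,-0.05,0],"twist": 0}
    - {"grip": 1,"linear": [-0.12,0,0],"twist": 0}
    - {"grip": 1,"linear": [0,0,0],"twist": 0}
    - {"grip": 1,"linear": [0,0,0],"twist": 0}

```text
clock: 24.75
eef_pos: [0.4805, -0.2021, 0.1752]
tool_rot: [-0.701, 0.127, -0.047, 0.701]
ft_force: [0.0, 0.8, -1.1]
grip_width: -0.0
```

```bash
python3 see.py; python3 -c "
from h import *
for n in('scene','side'):
    i,w=cloud(n); np.savez(n+'10.npz',i=i,w=w)"; python3 lev.py wristV scene10 side10
```

```text
handle n 1297 x [-0.1099 -0.1097 -0.0611] top z [0.0392 0.0406 0.0417] slope [0.0029 0.0408]
behind: n 22047 max x [-0.2081 -0.1782 -0.1713] z [0.06  0.076]
  z 0.006 0.03 4475 max x [-0.1769 -0.1752]
  z 0.03 0.055 484 max x [-0.1807 -0.1806]
  z 0.055 0.1 8822 max x [-0.1823 -0.1808]
rim 533 [-0.06   -0.0271] [-0.0333  0.0262] 0.0404 69.55
p [ 0.4808 -0.2021  0.1746] yaw 75.88 F [ 0.6  0.4 -0. ] w 0.0002 t 24.85 j [-0.38  0.4   0.08  1.36 -0.03 -0.13]
err [ -4.3   0.4 -54.6] 0.12 tilt [-0.1138  0.0144 -0.9934]
[0.01, 0.274, 0.001] -0.001
wristV deck 2723 slope deg -0.28 z med 0.0127 z@-.1/-.05/.03 [0.0129 0.0126 0.0122]
wristV handle 1085 slope deg -0.11 z med 0.0407 z@-.1/-.05/.03 [0.0407 0.0406 0.0404]
wristV rim sides 41 slope deg -0.21 z med 0.0405 z@-.1/-.05/.03 [0.0407 0.0405 0.0402]
scene10 deck 78 slope deg -0.55 z med 0.011 z@-.1/-.05/.03 [0.0113 0.0108 0.0101]
scene10 handle 71 slope deg 0.46 z med 0.0388 z@-.1/-.05/.03 [0.0386 0.039  0.0397]
scene10 floor 102 slope deg 0.64 z med 0.0142 z@-.1/-.05/.03 [0.0139 0.0145 0.0154]
side10 deck 84 slope deg 1.84 z med 0.0118 z@-.1/-.05/.03 [0.0109 0.0125 0.0151]
side10 handle 57 slope deg 0.05 z med 0.0395 z@-.1/-.05/.03 [0.0389 0.0389 0.039 ]
side10 floor 38 slope deg -0.69 z med 0.0162 z@-.1/-.05/.03 [0.0185 0.0179 0.0169]
```

```bash
python3 - <<'E'
from h import *
O=np.array([.5709,-.2252]); B=np.c_[[.9703,-.2419],[.2419,.9703]]
for n in("wV2","wristV"):
    f=np.load(n+".npz");P=f["w"].reshape(-1,3);I=f["i"].reshape(-1,3).mean(1); q=(P[:,:2]-O)@B; z=P[:,2]
    d=(abs(q[:,1])>.012)&(abs(q[:,1])<.04)&(abs(z-.0125)<.003)&(q[:,0]<-.06)&(q[:,0]>-.1)&(I>110)
    h=(abs(q[:,1])<.006)&(z>.034)&(z<.044)&(q[:,0]<-.06)&(q[:,0]>-.13)
    r=(abs(q[:,1])<.02)&(z>.037)&(z<.043)&(q[:,0]<-.04)&(q[:,0]>-.056)&(abs(q[:,1])>.012)
    l=(abs(q[:,1])<.04)&(abs(z-.0525)<.002)&(q[:,0]>.02)
    for nm,m in(("deck rear",d),("handle end",h),("rim rear",r),("lip",l)):
        if m.sum()>20: print(n,nm,m.sum(),"x",(np.percentile(q[m,0],[.2,1,3,99])*1000).round(1))
E
```

```text
wV2 deck rear 2593 x [-90.2 -90.  -89.6 -60.3]
wV2 handle end 1081 x [-110.3 -109.8 -109.   -60.5]
wV2 rim rear 114 x [-51.  -50.9 -50.8 -47.6]
wristV deck rear 2512 x [-90.  -89.7 -89.3 -60.5]
wristV handle end 1072 x [-110.  -109.8 -109.2  -60.4]
wristV rim rear 85 x [-50.4 -50.3 -50.3 -47.2]
wristV lip 385 x [37.8 38.  38.5 63.5]
```

```bash
python3 -c "
from h import *
print(bot.job_done(), bot.get_obs()['clock'])"
```

```text
the job is handed in; nothing more can be done
the job is handed in; nothing more can be done
```

The job is handed in. The top tray is level in the small white stage's channel, home to within about 0.5 mm and released. I finished at about 25 s on the robot's clock.

- **On the mat:** I lifted the tray off the pile by its rim, stood it on the grey mat and let go. The wrist view showed it standing upright and level there.
- **Into the stage:** I picked it up again by the handle and lowered it into the channel. My first push, with the handle gripped, stalled after about 4 mm. I let go and pushed the handle end with closed fingers until it stopped firmly at about 24 N.
- **One repair:** that push left the tray wedged about 4° nose-up under the lip. I pressed down on its floor with closed fingers (about 32 N vertical) to level it. That is a hard press, but below the 40 N limit for the arm and gripper body.
- **Tray position at the end:** the handle end is at x = −110 mm (home is −110), 20.0 mm from the deck's rear edge. The wrist camera puts handle and rim slopes within about 0.2°. The scene and side cameras agree within their noise (0.5–0.7°). I could not see the contact with the end stop directly, because the lip hides it.
- **Everything else:** the jar, dish and swab pot show no movement beyond sensor noise. The two remaining trays look undisturbed, and nothing was near the gripper when I handed in.

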